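# Pack the presentation carton, labels up

### The job

Pack every jar and every flat tin that is on the work tray into the presentation carton: lay each jar gently in a nest of its own, lid either way, and seat each tin flat and square, fully home in a pocket of its own. Roll each jar in its nest (a fingertip drawn across its top does it) until the middle of its label faces straight up, the front of the open pack. Leave the other things on the bench where they are.

Things in the scene. Friction and masses are not known exactly. Their poses are not given: they have to be found in the camera images.
- carton: Brown cardboard presentation carton, fixed, 250 x 380 mm, walls 42 mm high, pale moulded insert; a short flap is folded out at its far side (+x). Origin: centre of its underside; x away from the robot, y along the row of nests, z up. Four jar nests, 85 mm apart, in the far half; two rectangular pockets in the near half, either side of a flat leaflet.
- nest1 (a point): Jar nest 1 of 4 in the carton: where a jar's middle comes to lie, 40 mm above the bench, 30 mm above the insert's deck; axes as the carton's, the jar lies along x. Two cross ribs 30 mm before and behind this point (12 mm wide, tops 15 mm below it) are notched at 45 degrees for the jars, end stops 54 mm before and behind. A jar in its rests slides easily (friction 0.15), but a closed fingertip pressed lightly on its top (5 to 10 N) and drawn across it turns it in place.
- nest2 (a point): Jar nest 2 of 4 in the carton: where a jar's middle comes to lie, 40 mm above the bench, 30 mm above the insert's deck; axes as the carton's, the jar lies along x. Made as nest 1.
- nest3 (a point): Jar nest 3 of 4 in the carton: where a jar's middle comes to lie, 40 mm above the bench, 30 mm above the insert's deck; axes as the carton's, the jar lies along x. Made as nest 1.
- nest4 (a point): Jar nest 4 of 4 in the carton: where a jar's middle comes to lie, 40 mm above the bench, 30 mm above the insert's deck; axes as the carton's, the jar lies along x. Made as nest 1.
- pocket1 (a point): Tin pocket 1 of 2 in the carton's insert: centre of its floor, 10 mm above the bench. Rectangular, 74 mm along x, 54 mm along y, 10 mm deep, so a seated tin's upper 12 mm stand above the insert.
- pocket2 (a point): Tin pocket 2 of 2 in the carton's insert: centre of its floor, 10 mm above the bench. Rectangular, 74 mm along x, 54 mm along y, 10 mm deep, so a seated tin's upper 12 mm stand above the insert.
- jar1: Jar 1 (may be absent): closed glass cylinder, lying, 54 mm across, 100 mm long, last 14 mm a white lid 51 mm across; 150 to 300 g. Origin: on its axis, half-way along. x: along the axis to the lid; z: out through the middle of the label (white paper, 100 degrees wide, 52 mm long, dark panel in its middle), so z up = label up. All jars are alike; the glass is smooth (see nest 1).
- jar2: Jar 2 (may be absent): closed glass cylinder, lying, 54 mm across, 100 mm long, last 14 mm a white lid 51 mm across; 150 to 300 g. Origin: on its axis, half-way along. x: along the axis to the lid; z: out through the middle of the label (white paper, 100 degrees wide, 52 mm long, dark panel in its middle), so z up = label up. All jars are alike; the glass is smooth (see nest 1).
- jar3: Jar 3 (may be absent): closed glass cylinder, lying, 54 mm across, 100 mm long, last 14 mm a white lid 51 mm across; 150 to 300 g. Origin: on its axis, half-way along. x: along the axis to the lid; z: out through the middle of the label (white paper, 100 degrees wide, 52 mm long, dark panel in its middle), so z up = label up. All jars are alike; the glass is smooth (see nest 1).
- jar4: Jar 4 (may be absent): closed glass cylinder, lying, 54 mm across, 100 mm long, last 14 mm a white lid 51 mm across; 150 to 300 g. Origin: on its axis, half-way along. x: along the axis to the lid; z: out through the middle of the label (white paper, 100 degrees wide, 52 mm long, dark panel in its middle), so z up = label up. All jars are alike; the glass is smooth (see nest 1).
- tin1: Flat closed metal tin 1: 70 mm (x) x 50 mm (y) x 22 mm (z), about 120 g; this point is its centre, 11 mm above its underside. It starts lying flat on the work tray's deck. Either end may lead in the pocket.
- tin2: Flat closed metal tin 2: 70 mm (x) x 50 mm (y) x 22 mm (z), about 120 g; this point is its centre, 11 mm above its underside. It starts lying flat on the work tray's deck. Either end may lead in the pocket.
- tray: Grey work tray, fixed, 240 x 360 mm, deck 4 mm and lip 9 mm above the bench. Origin: centre of its underside; x away from the robot. Jars start in four V cradles 85 mm apart in its far half, axis 30 mm above the deck, lids away from the robot; tins start flat in its near half, with a small folding loupe (36 x 22 x 14 mm) between them.
- spare_jar: Bystander: standing amber jar, 60 mm in diameter, 75 mm high; not part of the set. Origin: centre of its base.
- head_loupe: Bystander: black head-worn magnifier, about 230 x 170 x 55 mm. Origin: underside of the front part.
- tape_dispenser: Bystander: grey desk tape dispenser, 160 x 65 x 95 mm. Origin: centre of its underside.
Things that resemble listed ones, but are neither listed nor needed, are in the scene too. Leave any green look-alike of the jar3 alone. Leave any yellow look-alike of the tin1 alone.

How it is judged:
By the outcome, as a careful person would: the job done as asked, in the order asked, and still so for the second after the job is handed in, with the robot touching nothing.
Of jar1, jar2, jar3, jar4 only 3 to 4 are there at a start; the rules pass over those that are not, and their reading is None.
At some moment in a run one of tin1, tin2 may be knocked a few centimetres aside while the robot is not near it.
It also fails if it takes over 210 s, if anything falls off the work surface, if the arm or the gripper's body presses on something with over 40 N, if the wrist force passes 120 N, or if a joint passes its speed limit or range.

### The arm

A 6-joint arm with a two-finger parallel gripper is mounted at the origin on the work surface. World frame = base frame: x ahead of the robot, y to its left, z up, the work surface at z = 0. Lengths are in m, angles in degrees, forces in N, time in s.
With the tool pointing down it reaches from about 0.35 to 0.875 m from the base axis. Payload 4.2 kg.
Tool frame: the origin (TCP) lies on the centre line of the jaws, within the pads' length; the fingertips stand 11 mm ahead of it and the grasp point (between the pads) lies 8 mm behind it; z points along the fingers, y is the line along which they close (so a half turn about z gives the same grasp; the last joint's range is limited). The gripper opens to 87 mm and grips with 3 to 60 N. Pads are 19 mm wide; open, the fingers measure 117 mm over their backs; the gripper's body (75 mm by 190 mm) begins 51 mm behind the grasp point.
Start: joints at [-57.662, 22.042, 0.453, 0, -68.411, -14.817], TCP at [0.188, -0.596, 0.234] pointing down, gripper open.
Joint ranges: [-179.83, 179.83], [-69.29, 118.12], [-61.27, 80.66], [-181.25, 117.63], [-171.15, -9.14], [-177.46, 177.46]. Speed limits (degrees/s): [159.86, 159.86, 180, 180, 180, 180].

### API

Orientations are given as a 3x3 rotation matrix whose columns are the frame's x, y, z axes.
In Python, from station import r gives the robot as it stands.
- The arm moves only by the tool servo_tool, never from a script. Its argument "commands" is a list that holds one entry, the list of rows, each a list of 7 numbers: the closure, from 0 (fully open) to 1 (shut), then the shift along the tool's x, y, z in mm, then the turn, a rotation vector about the tool's x, y, z in rad. In form: [[[claw, x, y, z, ax, ay, az], ...]]. A call has exactly 5 rows; each row is the pose to reach, as a shift and turn from the pose commanded when the call began, along the tool's axes at that moment; what a row does not reach only later rows make up. A row lasts 1/10 s, in which the tool goes at most 50 mm and 8.59 degrees, less where a joint would pass 70% of its speed; a pose out of reach is approached as far as the arm can. A call with a gripper value outside its range is refused whole. The fingers move at their own pace and stop on an object; the grip force is fixed at half the most. Time passes only in rows, so rows that repeat a pose let the fingers close, or fill a call up. It gives the time, the measured TCP pose, the force, the opening and the grip force at its end, in the units of the state.
- r.sense(): the state, without advancing time (a new reading comes with each control period).
- r.capture(name): name is "side" or "top" or "wrist"; returns a dict with "pixels" (384x512x3 uint8, red, green, blue), "camera_matrix" (3x3 intrinsics, pixels), "dist" ([k1, k2, p1, p2, k3] as OpenCV has them; the pictures are not rectified), "R" (3x3) and "t" (3): a world point X has camera coordinates R X + t. Camera axes: x right, y down, z forward; pixel columns grow to the right and rows downward; lengths in m; the calibration is good to about 2 mm. A picture is of the moment at which its call begins. There is no depth.
- r.finish_job(): hands the job in; it is judged then, once.
The state is a dict: "time_s": time; "joints": joint angles; "joint_velocities": joint speeds; "effort": joint torques, N m; "tcp_pos": TCP position; "ee_rot": TCP orientation; "wrist_force": force on the tool from outside, world axes, zero at the start; "moment": the same for the moment, N m; "gripper_width": opening from 0.0 (shut) to 1.0 (fully open); "gripper_force": force on a finger pad.
Only numpy, scipy, OpenCV 4.12 (cv2) and the standard library are available. Lean on these libraries where they do the work, as an engineer would, in place of code of your own. Each camera call takes 0.05 s, during which the arm holds its last target. There are 200 camera calls.

## Working session

There is one attempt and no reset: what is moved stays moved. The work goes in short steps, Python scripts to look and compute and a tool call to move; the robot and the scene stay as the last step left them, time stands still between calls to the robot, and variables do not carry over. Pictures are saved under pics/ and viewed, at most 14 in all, crops included, and the job is handed in when it is done.

Besides the shell and the picture viewer there is one more tool, called after ">>>" by a JSON object that holds its "api" and its "payload", one argument or row to a line. servo_tool: Moves the arm, as the interface text tells. Its arguments: {"type":"object","properties":{"commands":{"type":"array","items":{"type":"array","items":{"type":"array","items":{"type":"number"}}}}},"required":["commands"]}

```bash
ls; mkdir -p pics; python3 - <<'E'
from station import r
import cv2, numpy as np
s=r.sense(); print(s)
for n in ("top","side"):
    c=r.capture(n); cv2.imwrite(f"pics/{n}0.png",c["pixels"][:,:,::-1]); print(n,c["camera_matrix"],c["dist"],c["R"],c["t"])
E
```

```text
pics
{'time_s': 0.0, 'joints': array([-5.76611718e+01,  2.20902635e+01,  3.81203649e-01, -3.00035081e-02,
       -6.84110796e+01, -1.48161851e+01]), 'joint_velocities': array([-0.05510709,  0.00203248, -0.07742466, -0.02771775,  0.06750851,
        0.03750092]), 'effort': array([-2.14196302e-04, -3.90666854e+01,  1.87398773e+01,  4.21966285e+00,
        1.09824733e-02, -1.86050761e-04]), 'tcp_pos': array([ 0.1880265 , -0.59544718,  0.23247192]), 'ee_rot': array([[-9.53656163e-01, -3.00897687e-01, -7.10218148e-04],
       [-3.00898518e-01,  9.53654000e-01,  2.03203606e-03],
       [ 6.58674274e-05,  2.15156730e-03, -9.99997683e-01]]), 'wrist_force': array([-0.47051595,  0.16013597,  0.13173651]), 'moment': array([ 0.03179093,  0.0357891 , -0.0123013 ]), 'gripper_force': 0.0, 'gripper_width': 1.0004376324522881}
top [[443.3950959    0.         251.43790091]
 [  0.         443.3950959  197.9541664 ]
 [  0.           0.           1.        ]] [0.0049751 0.        0.        0.        0.       ] [[-0.00446541 -0.99989059  0.01410201]
 [-0.99504089  0.00304157 -0.09942023]
 [ 0.09936646 -0.01447603 -0.9949456 ]] [0.01074167 0.54683619 1.472192  ]
side [[353.70134942   0.         259.83677487]
 [  0.         353.70134942 189.00652091]
 [  0.           0.           1.        ]] [-0.10701171  0.          0.          0.          0.        ] [[-0.68847329 -0.72525085 -0.00396706]
 [-0.50729713  0.48546672 -0.71201944]
 [ 0.51831858 -0.48819388 -0.70214855]] [0.38089419 0.30969472 0.90876069]
```

```bash
python3 -c "
import cv2
i=cv2.imread('pics/top0.png');cv2.imwrite('pics/top0b.png',cv2.resize(i,(768,576),interpolation=cv2.INTER_CUBIC))"
```

```text
(no output)
```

View pics/top0b.png

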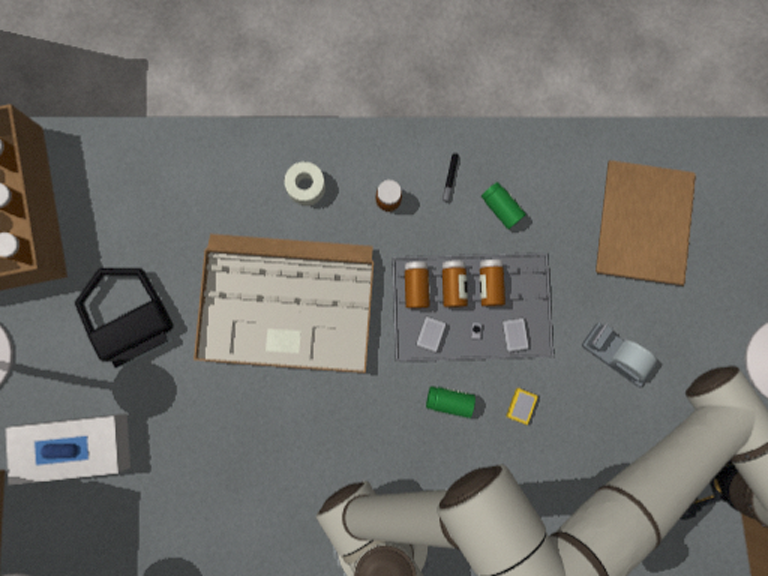

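View pics/side0.png

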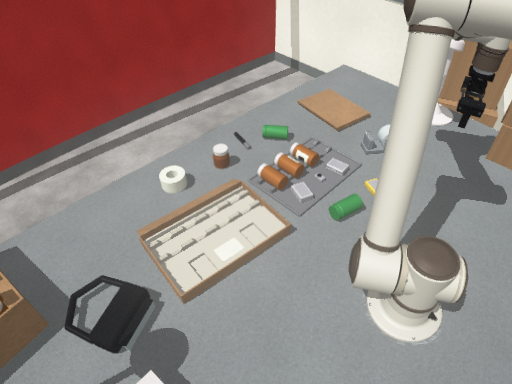

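The top view (1.5x) shows three jars in the tray at (416,285), (455,283) and (491,283), with the fourth cradle at (530,283) empty. The tins are at (432,334) and (515,335), and the loupe is at (477,330). The carton rim corners are at (205,250), (373,250), (367,371) and (196,360). The side view agrees.

```bash
cat > h.py <<'E'
from station import r
import cv2, numpy as np
from scipy.spatial.transform import Rotation as Ro
from scipy.optimize import least_squares
def cap(n,f=None,scale=None,crop=None):
    c=r.capture(n)
    if f:
        i=c["pixels"][:,:,::-1]
        if crop: i=i[crop[1]:crop[3],crop[0]:crop[2]]
        if scale: i=cv2.resize(i,None,fx=scale,fy=scale,interpolation=cv2.INTER_CUBIC)
        cv2.imwrite("pics/"+f,i)
    np.savez("last_"+n,**{k:np.array(v) for k,v in c.items()})
    return c
def ld(n): return dict(np.load("last_"+n+".npz"))
def p2w(c,uv,z):
    uv=np.atleast_2d(np.array(uv,float)); z=np.broadcast_to(z,len(uv))
    n=cv2.undistortPoints(uv[:,None],c["camera_matrix"],c["dist"])[:,0]
    d=np.c_[n,np.ones(len(n))]@c["R"]; o=-c["R"].T@c["t"]
    return o+d*((z-o[2])/d[:,2])[:,None]
def w2p(c,X):
    return cv2.projectPoints(np.atleast_2d(np.array(X,float)),cv2.Rodrigues(c["R"])[0],c["t"],c["camera_matrix"],c["dist"])[0][:,0]
def go(p,yaw):
    """shift (mm) and turn to TCP p, tool down, tool y along world y turned by yaw deg (nearest half turn)"""
    s=r.sense(); R0=s["ee_rot"]; best=None
    for k in (0,180):
        a=np.radians(yaw+k); y=np.array([-np.sin(a),np.cos(a),0]); z=np.array([0,0,-1.]); T=np.c_[np.cross(y,z),y,z]
        v=Ro.from_matrix(R0.T@T).as_rotvec()
        if best is None or np.linalg.norm(v)<np.linalg.norm(best): best=v
    return np.round(R0.T@(np.array(p)-s["tcp_pos"])*1000,1).tolist(),np.round(best,3).tolist()
def st():
    s=r.sense(); y=s["ee_rot"][:,1]; print("t",round(s["time_s"],1),"tcp",np.round(s["tcp_pos"]*1000,1),"yaw",round(float(np.degrees(np.arctan2(-y[0],y[1]))),2),"tiltz",np.round(s["ee_rot"][:,2],3),"F",np.round(s["wrist_force"],1),"w",round(s["gripper_width"]*87,1),"gf",round(s["gripper_force"],1),"J",np.round(s["joints"],0))
E
python3 - <<'E'
from h import *
c=cap("top")
P=lambda l,z:np.round(p2w(c,np.array(l)/1.5,z)*1000)[:,:2].tolist()
print("carton",P([(205,250),(373,250),(367,371),(196,360)],.042))
print("tray",P([(394,256),(548,254),(552,356),(397,359)],.009))
print("jars",P([(416,285),(455,283),(491,283)],.05))
print("tins",P([(432,334),(515,335),(477,330)],.026))
g=cv2.cvtColor(c["pixels"],cv2.COLOR_RGB2GRAY)
# tin outlines
for (u,v) in ((432,334),(515,335)):
    u=int(u/1.5);v=int(v/1.5);w=g[v-16:v+17,u-16:u+17]
    m=(w>150).astype('uint8'); n,l,s_,ce=cv2.connectedComponentsWithStats(m); k=1+s_[1:,4].argmax()
    pts=np.argwhere(l==k)[:,::-1]+[u-16,v-16]; wp=p2w(c,pts,.026)[:,:2]*1000
    print(cv2.minAreaRect(wp.astype('float32')))
st()
for y in (-.6,): pass
E
```

```text
carton [[652.0, 394.0], [651.0, 18.0], [381.0, 32.0], [407.0, 408.0]]
tray [[643.0, -31.0], [647.0, -386.0], [413.0, -388.0], [407.0, -36.0]]
jars [[571.0, -78.0], [575.0, -165.0], [575.0, -245.0]]
tins [[463.0, -114.0], [460.0, -301.0], [472.0, -216.0]]
((463.90887451171875, -109.83485412597656), (45.66710662841797, 63.273353576660156), 70.78730773925781)
((461.8066101074219, -300.9591064453125), (63.75115966796875, 45.79277801513672), 7.991439342498779)
t 0.1 tcp [ 188.  -595.6  232.7] yaw 17.51 tiltz [-0.001  0.002 -1.   ] F [0.2 0.4 0.4] w 87.0 gf 0.0 J [-58.  22.   0.  -0. -68. -15.]
```

```bash
python3 -c "
from h import *
print(go((.50,-.2,.38),0))"
```

```text
([-416.5, 283.6, -146.9], [0.002, -0.0, 0.306])
```

>>> {"api": "servo_tool", "payload": {
  "commands": [
    [[0,-34,23,-14,0,0,0],[0,-68,46,-28,0,0,0],[0,-105,71,-42,0,0,0],[0,-140,95,-56,0,0,0],[0,-175,120,-70,0,0,0]]
  ]
}}

```text
time_s: 0.65
tcp_pos: [0.3196, -0.4273, 0.3038]
ee_rot: [[-0.954, -0.301, -0.0], [-0.301, 0.954, 0.0], [0.0, 0.0, -1.0]]
wrist_force: [1.9, -0.3, 1.4]
gripper_width: 1.001
gripper_force: 0.0
```

>>> {"api": "servo_tool", "payload": {
  "commands": [
    [[0,-35,24,-15,0,0,0],[0,-70,47,-30,0,0,0],[0,-105,71,-45,0,0,0],[0,-140,95,-60,0,0,0],[0,-175,120,-70,0,0,0]]
  ]
}}

```text
time_s: 1.15
tcp_pos: [0.4506, -0.2603, 0.3747]
ee_rot: [[-0.954, -0.301, 0.001], [-0.301, 0.954, -0.0], [-0.001, -0.001, -1.0]]
wrist_force: [0.5, -0.7, -0.2]
gripper_width: 1.0
gripper_force: 0.0
```

>>> {"api": "servo_tool", "payload": {
  "commands": [
    [[0,-20,12,-2,0,0,0.07],[0,-40,26,-4,0,0,0.14],[0,-66,44,-7,0,0,0.21],[0,-66,44,-7,0,0,0.306],[0,-66,44,-7,0,0,0.306]]
  ]
}}

```text
time_s: 1.65
tcp_pos: [0.4997, -0.1991, 0.38]
ee_rot: [[-1.0, -0.001, -0.001], [-0.001, 1.0, 0.0], [0.001, 0.0, -1.0]]
wrist_force: [0.2, -0.1, 0.0]
gripper_width: 0.997
gripper_force: 0.0
```

```bash
python3 -c "
from h import *
st(); c=cap('wrist','w1.png',1.5); st(); print(c['camera_matrix'],c['dist'],c['R'],-c['R'].T@c['t'])"
```

```text
t 1.6 tcp [ 499.7 -199.1  380. ] yaw 0.08 tiltz [-0.001  0.    -1.   ] F [ 0.2 -0.1  0. ] w 86.7 gf 0.0 J [ -4.  10.   4.  -0. -84. -85.]
t 1.7 tcp [ 499.4 -199.6  380.2] yaw 0.13 tiltz [-0.001  0.    -1.   ] F [0.3 0.2 0.2] w 87.0 gf 0.0 J [ -5.  10.   4.  -0. -84. -85.]
[[298.71038842   0.         254.90623562]
 [  0.         298.71038842 192.60940733]
 [  0.           0.           1.        ]] [0.00504379 0.         0.         0.         0.        ] [[-3.18216759e-04  9.99999718e-01  6.80177786e-04]
 [ 9.55794154e-01  1.04152581e-04  2.94036604e-01]
 [ 2.94036450e-01  7.43677327e-04 -9.55793918e-01]] [ 0.41979845 -0.19907228  0.5305617 ]
```

View pics/w1.png

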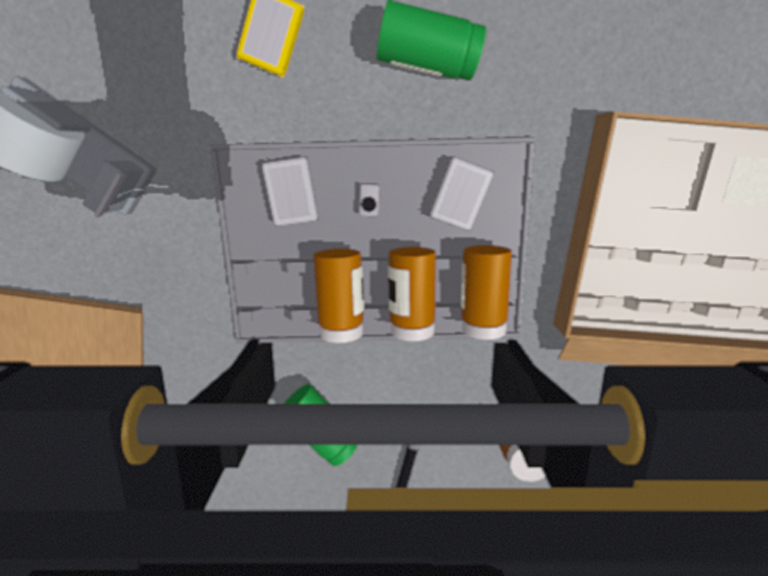

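The wrist view (1.5x; right = +y, down = +x) shows:
- **Jars:** their centres are near (340,290), (412,288) and (486,287). The middle jar's label leans to the left (-y), the left jar's to the right (+y), and the right jar shows only a sliver on its left.
- **Tins:** (290,190) and (462,193).
- **Tray corners:** (218,146), (530,138), (236,337) and (517,330).

```bash
python3 - <<'E'
from h import *
c=ld("wrist"); hsv=cv2.cvtColor(c["pixels"],cv2.COLOR_RGB2HSV)
P=lambda l,z:np.round(p2w(c,np.array(l)/1.5,z)[:,:2]*1000,1).tolist()
print("tray",P([(218,146),(530,138),(519,330),(236,338)],.009))
print("jar near",P([(338,250),(412,249),(487,247)],.045),"lid end",P([(341,340),(414,337),(485,336)],.045))
print("jar mid edges",P([(317,290),(364,290),(388,288),(435,288),(463,287),(511,287)],.034))
print("carton",P([(613,114),(569,332)],.042))
g=hsv[:,:,2]
for (u,v) in ((290,190),(462,193)):
    u=int(u/1.5);v=int(v/1.5)
    m=np.zeros_like(g); m[v-35:v+36,u-35:u+36]=(g[v-35:v+36,u-35:u+36]>165)
    n,l,s_,ce=cv2.connectedComponentsWithStats(m); k=1+s_[1:,4].argmax()
    q=np.argwhere(l==k)[:,::-1]; wp=p2w(c,q,.026)[:,:2]*1000
    print(cv2.minAreaRect(wp.astype('float32')),wp.mean(0))
print("labels"); 
for v in (280,290,300): print([ (u,int(x)) for u,x in zip(range(205,345,2),hsv[int(v/1.5),205:345:2,1])][:0])
# white/dark profile along rows across jars B and C
row=c["pixels"][193]; print([tuple(int(t) for t in row[u]) for u in range(208,246,2)]); print([tuple(int(t) for t in row[u]) for u in range(256,294,2)]);print([tuple(int(t) for t in row[u]) for u in range(304,344,2)])
E
```

```text
tray [[414.7, -380.8], [406.1, -35.9], [634.1, -27.5], [644.9, -383.0]]
jar near [[524.2, -247.7], [523.1, -166.0], [520.8, -83.4]] lid end [[632.0, -247.3], [628.2, -161.6], [626.9, -78.4]]
jar mid edges [[573.9, -274.5], [573.9, -220.0], [571.4, -192.2], [571.4, -137.7], [570.2, -105.3], [570.2, -49.8]]
carton [[384.0, 35.8], [623.0, 20.6]]
((462.867919921875, -300.801513671875), (67.21862030029297, 47.759639739990234), 8.098321914672852) [ 462.23665675 -300.90137279]
((465.5633850097656, -110.89260864257812), (47.98154830932617, 67.59993743896484), 70.06416320800781) [ 464.85171733 -110.73518925]
labels
[]
[]
[]
[(87, 86, 92), (92, 74, 68), (112, 65, 5), (128, 74, 0), (143, 86, 7), (151, 92, 3), (159, 96, 0), (166, 103, 9), (174, 109, 16), (182, 120, 25), (188, 126, 36), (188, 126, 35), (184, 118, 20), (179, 131, 94), (217, 216, 208), (216, 214, 205), (180, 177, 168), (114, 111, 115), (138, 134, 142)]
[(89, 86, 92), (81, 79, 83), (29, 26, 25), (29, 25, 20), (151, 149, 141), (188, 186, 177), (199, 197, 187), (209, 208, 199), (186, 171, 157), (166, 100, 1), (180, 118, 27), (192, 132, 46), (196, 137, 50), (187, 123, 31), (177, 111, 10), (170, 104, 0), (163, 97, 0), (146, 124, 122), (139, 137, 145)]
[(89, 87, 92), (87, 87, 91), (139, 137, 130), (102, 71, 49), (105, 61, 3), (119, 69, 6), (130, 75, 3), (139, 83, 2), (149, 91, 9), (157, 95, 5), (163, 100, 1), (174, 112, 18), (187, 127, 40), (192, 133, 43), (188, 127, 38), (178, 112, 11), (173, 106, 0), (165, 101, 26), (150, 137, 136), (153, 152, 158)]
```

```bash
python3 -c "
from h import *
print(go((.574,-.0785,.13),1.4))"
```

```text
([-75.1, 120.9, 250.1], [0.0, -0.001, -0.022])
```

>>> {"api": "servo_tool", "payload": {
  "commands": [
    [[0.24,-12,20,40,0,0,0],[0.24,-24,40,80,0,0,-0.022],[0.24,-36,60,120,0,0,-0.022],[0.24,-48,80,160,0,0,-0.022],[0.24,-60,100,200,0,0,-0.022]]
  ]
}}

```text
time_s: 2.2
tcp_pos: [0.5593, -0.0999, 0.1793]
ee_rot: [[-1.0, -0.023, 0.001], [-0.023, 1.0, -0.0], [-0.001, -0.0, -1.0]]
wrist_force: [1.1, -0.3, 0.0]
gripper_width: 0.768
gripper_force: 0.0
```

>>> {"api": "servo_tool", "payload": {
  "commands": [
    [[0.24,-8,10,25,0,0,0],[0.24,-15,21,50,0,0,0],[0.24,-15,21,50,0,0,0],[0.24,-15,21,50,0,0,0],[0.24,-15,21,50,0,0,0]]
  ]
}}

```text
time_s: 2.7
tcp_pos: [0.5745, -0.0793, 0.1321]
ee_rot: [[-1.0, -0.022, 0.003], [-0.022, 1.0, -0.0], [-0.003, -0.0, -1.0]]
wrist_force: [0.0, 0.0, 0.7]
gripper_width: 0.762
gripper_force: 0.0
```

```bash
python3 -c "
from h import *
st(); c=cap('wrist','w2.png',1.5); print(go((.574,-.0785,.026),1.4))
print(w2p(c,[(.574,-.0785,.061),(.524,-.0785,.061),(.624,-.0785,.061)])*1.5)"
```

```text
t 2.7 tcp [574.5 -79.3 132.1] yaw 1.25 tiltz [ 0.003 -0.    -1.   ] F [0.  0.  0.7] w 66.3 gf 0.0 J [  8.  23. -14.   0. -53. -97.]
([0.9, 0.8, 106.3], [0.0, 0.003, -0.003])
[[383.69104883 308.86404251]
 [385.88857254 213.09582091]
 [381.75524652 393.25621722]]
```

View pics/w2.png

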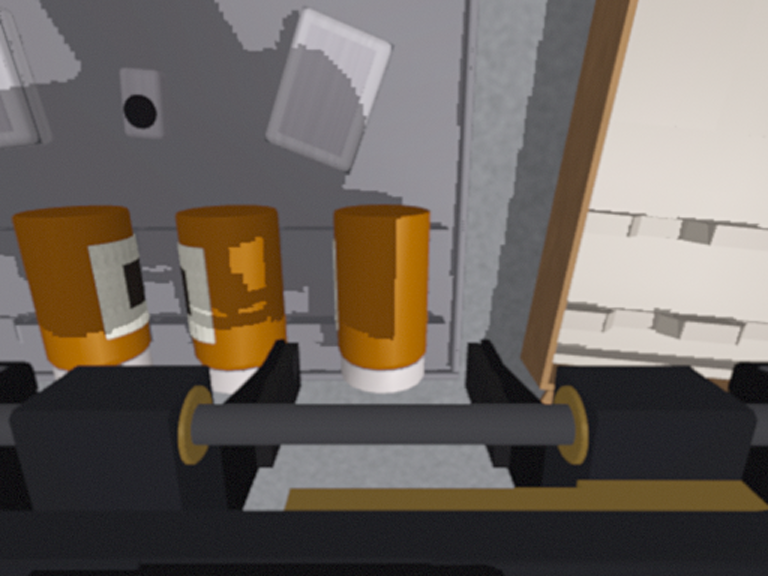

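Jar A is centred at u=383 (383.7 predicted), with its ends at rows 207 and 383, so its middle is about 4 mm nearer the robot. I'll descend, grip and lift.

>>> {"api": "servo_tool", "payload": {
  "commands": [
    [[0.24,4,1,25,0,0,-0.002],[0.24,4,1,50,0,0,-0.002],[0.24,4,1,75,0,0,-0.002],[0.24,4,1,95,0,0,-0.002],[0.24,4,1,105,0,0,-0.002]]
  ]
}}

```text
time_s: 3.25
tcp_pos: [0.5695, -0.0782, 0.0252]
ee_rot: [[-1.0, -0.023, -0.0], [-0.023, 1.0, 0.0], [0.0, 0.0, -1.0]]
wrist_force: [0.1, -0.7, 0.0]
gripper_width: 0.759
gripper_force: 0.0
```

>>> {"api": "servo_tool", "payload": {
  "commands": [
    [[0.24,0,0,0,0,0,0],[0.45,0,0,0,0,0,0],[0.5,0,0,0,0,0,0],[0.5,0,0,0,0,0,0],[0.5,0,0,0,0,0,0]]
  ]
}}

```text
time_s: 3.75
tcp_pos: [0.5708, -0.0782, 0.0269]
ee_rot: [[-1.0, -0.024, 0.002], [-0.024, 1.0, -0.001], [-0.002, -0.001, -1.0]]
wrist_force: [0.3, -5.1, 3.3]
gripper_width: 0.607
gripper_force: 30.0
```

```bash
python3 -c "
from h import *
st()"
```

```text
t 3.8 tcp [570.8 -78.2  26.9] yaw 1.38 tiltz [ 0.002 -0.001 -1.   ] F [ 0.3 -5.1  3.3] w 52.9 gf 30.0 J [  8.  30. -20.   0. -39. -97.]
```

>>> {"api": "servo_tool", "payload": {
  "commands": [
    [[0.5,0,0,-10,0,0,0],[0.5,0,0,-40,0,0,0],[0.5,0,0,-85,0,0,0],[0.5,5,20,-125,0,0,0],[0.5,15,45,-165,0,0,0]]
  ]
}}

```text
time_s: 4.25
tcp_pos: [0.5534, -0.0327, 0.192]
ee_rot: [[-1.0, -0.022, -0.0], [-0.022, 1.0, 0.001], [0.0, 0.001, -1.0]]
wrist_force: [0.8, -0.1, -2.1]
gripper_width: 0.609
gripper_force: 30.0
```

>>> {"api": "servo_tool", "payload": {
  "commands": [
    [[0.5,10,40,-20,0,0,0],[0.5,20,80,-40,0,0,0],[0.5,30,120,-60,0,0,0],[0.5,40,160,-80,0,0,0],[0.5,50,195,-100,0,0,0]]
  ]
}}

```text
time_s: 4.75
tcp_pos: [0.4975, 0.1626, 0.2913]
ee_rot: [[-1.0, -0.025, -0.001], [-0.025, 1.0, 0.001], [0.001, 0.001, -1.0]]
wrist_force: [0.5, 0.7, -2.3]
gripper_width: 0.612
gripper_force: 30.0
```

>>> {"api": "servo_tool", "payload": {
  "commands": [
    [[0.5,6,24,-30,0,0,0.03],[0.5,12,48,-50,0,0,0.06],[0.5,12,48,-60,0,0,0.09],[0.5,12,48,-60,0,0,0.09],[0.5,12,48,-60,0,0,0.09]]
  ]
}}

```text
time_s: 5.25
tcp_pos: [0.4852, 0.2083, 0.3498]
ee_rot: [[-0.998, 0.065, -0.002], [0.065, 0.998, 0.0], [0.002, -0.0, -1.0]]
wrist_force: [0.5, -0.6, -2.6]
gripper_width: 0.612
gripper_force: 30.0
```

```bash
python3 -c "
from h import *
st(); c=cap('wrist','w3.png',1.5)"
```

```text
t 5.2 tcp [485.2 208.3 349.8] yaw -3.75 tiltz [-0.002  0.    -1.   ] F [ 0.5 -0.6 -2.6] w 53.3 gf 30.0 J [  41.    9.   -1.   -0.  -80. -135.]
```

View pics/w3.png

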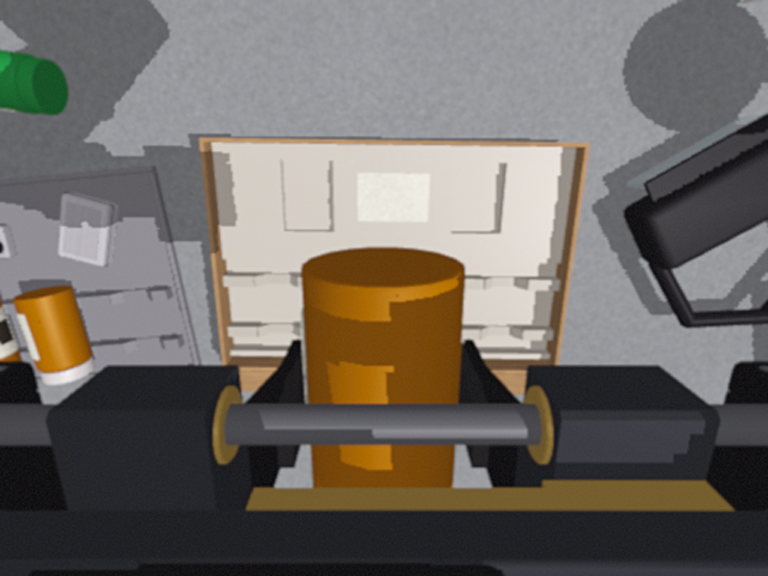

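The wrist view over the carton shows the near rim corners at (200,138) and (588,144). The left pocket spans (282,160)-(332,230), the right pocket (452,163)-(505,232), and the leaflet is centred at (393,197). The ribs are at rows ~280 and ~330.

```bash
python3 - <<'E'
from h import *
c=ld("wrist")
P=lambda l,z:p2w(c,np.array(l)/1.5,z)[:,:2]*1000
A=P([(200,138),(588,144)],.042); print(A.round(1),np.linalg.norm(A[1]-A[0])); d=A[1]-A[0]; print("yaw",np.degrees(np.arctan2(-d[0],d[1])))
print("outer side pts",P([(222,365),(560,365)],.042).round(1))
print("pockets", P([(282,160),(332,162),(332,230),(284,230),(452,163),(505,163),(500,232),(452,232)],.020).round(1), "leaf",P([(357,173),(430,173),(430,221),(357,221)],.020).round(1))
g=cv2.cvtColor(c["pixels"],cv2.COLOR_RGB2GRAY); cv2.imwrite("pics/w3c.png",cv2.resize(c["pixels"][80:250,125:400,::-1],None,fx=2.9,fy=2.9,interpolation=cv2.INTER_CUBIC))
E
```

```text
[[381.6  38.5]
 [412.2 413.9]] 376.5976186164354
yaw -4.657003815149823
outer side pts [[623.4  18.2]
 [648.8 398.5]]
pockets [[407.2 110.3]
 [412.6 161.4]
 [482.7 154.4]
 [479.3 102.8]
 [421.8 284.9]
 [425.5 339.5]
 [497.  335.1]
 [493.5 283.4]] leaf [[425.2 186.3]
 [430.3 261.9]
 [480.1 260.2]
 [474.9 182.1]]
```

View pics/w3c.png

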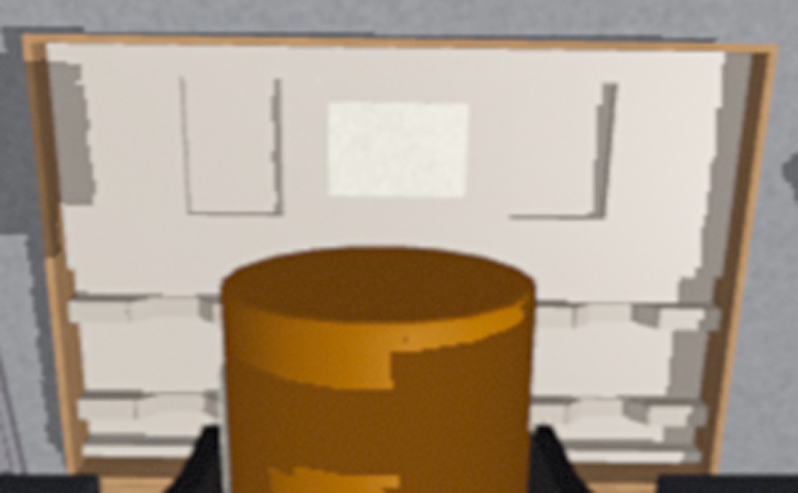

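```bash
python3 - <<'E'
from h import *
c=ld("wrist")
q=lambda l:np.array(l)/2.9+[125,80]
C=np.array([521.5,216.8]); a=np.radians(-4.3); M=np.array([[np.cos(a),-np.sin(a)],[np.sin(a),np.cos(a)]])
loc=lambda uv,z:((p2w(c,uv,z)[:,:2]*1000-C)@M).round(1).tolist()
print("near rib",loc(q([(72,298),(150,298),(560,304),(650,304)]),.025)); print("far rib",loc(q([(78,394),(160,395),(560,399),(690,404)]),.025),"stop",loc(q([(85,442),(690,450)]),.025))
print("notch near",loc(q([(130,300),(213,300),(575,305),(645,306),(70,298),(715,307)]),.025))
f=p2w(c,q([(378,283)]),.358)*1000; f2=p2w(c,q([(222,290),(536,290)]),.358)*1000; s=r.sense(); print(f,f2,(s["ee_rot"].T@(f[0]-s["tcp_pos"]*1000)).round(1))
for n,y in zip((1,2,3,4),(-127.5,-42.5,42.5,127.5)): print(n,(C+M@[60,y]).round(1))
E
```

```text
near rib [[15.0, -183.5], [14.6, -139.2], [16.1, 93.9], [15.7, 145.2]]
far rib [[73.4, -185.5], [73.6, -137.4], [74.2, 98.0], [76.7, 174.9]] stop [[104.1, -184.1], [106.3, 178.3]]
notch near [[15.8, -150.7], [15.4, -103.5], [16.7, 102.5], [16.9, 142.4], [15.0, -184.6], [17.2, 182.3]]
[[441.50555109 211.72020583 358.        ]] [[440.96645558 185.2239143  358.        ]
 [444.51187066 238.39487251 358.        ]] [44.   0.8 -8.5]
1 [571.8  85.2]
2 [578.1 169.9]
3 [584.5 254.7]
4 [590.9 339.4]
```

```bash
cat >> h.py <<'E'
C=np.array([521.5,216.8]); _a=np.radians(-4.3); M=np.array([[np.cos(_a),-np.sin(_a)],[np.sin(_a),np.cos(_a)]])
def cart(x,y,z): return np.r_[(C+M@[x,y]),z]/1000
E
python3 -c "
from h import *
print(cart(46,-127.5,120),go(cart(46,-127.5,120),-4.3))"
```

```text
[0.55781073 0.08620987 0.12      ] ([-80.9, -116.5, 229.3], [-0.001, -0.002, 0.009])
```

>>> {"api": "servo_tool", "payload": {
  "commands": [
    [[0.5,-13,-19,38,0,0,0.009],[0.5,-26,-38,76,0,0,0.009],[0.5,-40,-58,114,0,0,0.009],[0.5,-53,-77,152,0,0,0.009],[0.5,-66,-96,190,0,0,0.009]]
  ]
}}

```text
time_s: 5.8
tcp_pos: [0.5451, 0.1064, 0.1582]
ee_rot: [[-0.997, 0.076, -0.002], [0.076, 0.997, -0.001], [0.002, -0.001, -1.0]]
wrist_force: [1.1, 0.6, -3.0]
gripper_width: 0.608
gripper_force: 30.0
```

>>> {"api": "servo_tool", "payload": {
  "commands": [
    [[0.5,-7,-10,20,0,0,0],[0.5,-15,-20,39,0,0,0],[0.5,-15,-20,39,0,0,0],[0.5,-15,-20,39,0,0,0],[0.5,-15,-20,39,0,0,0]]
  ]
}}

```text
time_s: 6.3
tcp_pos: [0.5594, 0.0874, 0.1224]
ee_rot: [[-0.997, 0.075, 0.001], [0.075, 0.997, 0.0], [-0.001, 0.001, -1.0]]
wrist_force: [0.5, 0.3, -1.7]
gripper_width: 0.617
gripper_force: 30.0
```

```bash
python3 -c "
from h import *
st(); c=cap('wrist','w4.png',1.5)
print(go(cart(46,-127.5,34),-4.3))
for x in(15,27,75,87): print(x,(w2p(c,[cart(x,y,25) for y in(-152.5,-102.5)])*1.5).round(0).tolist())"
```

```text
t 6.3 tcp [559.4  87.4 122.4] yaw -4.29 tiltz [ 0.001  0.    -1.   ] F [ 0.5  0.3 -1.7] w 53.7 gf 30.0 J [  25.   22.  -17.    0.  -51. -120.]
([1.7, -1.6, 88.7], [0.001, 0.002, 0.0])
15 [[335.0, 239.0], [424.0, 239.0]]
27 [[335.0, 260.0], [423.0, 260.0]]
75 [[338.0, 338.0], [421.0, 338.0]]
87 [[338.0, 357.0], [421.0, 356.0]]
```

View pics/w4.png

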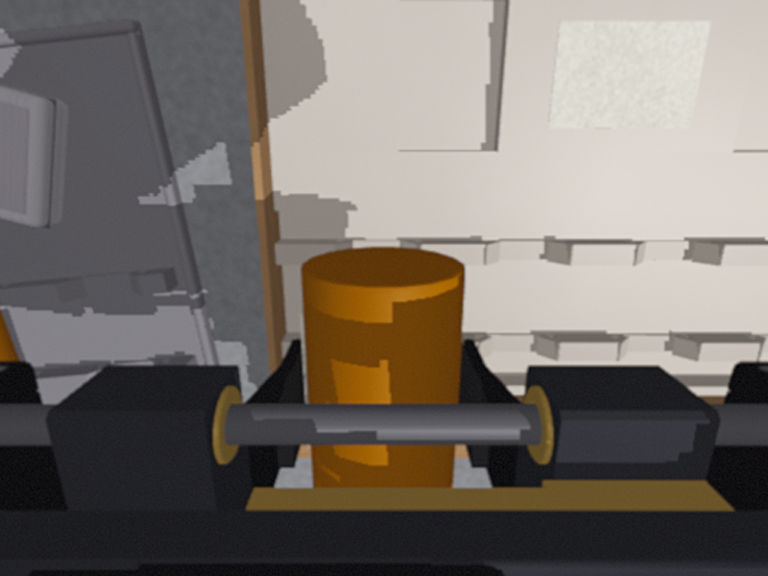

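```bash
python3 - <<'E'
from h import *
c=ld("wrist")
for yc in(-42.5,42.5):
  for x in (21,81):
    print(yc,x,(w2p(c,[cart(x,yc-23,25),cart(x,yc-8,10),cart(x,yc+8,10),cart(x,yc+23,25)])*1.5).round(0).tolist())
im=cv2.resize(c["pixels"][150:265,255:512,::-1],None,fx=3.1,fy=3.1,interpolation=cv2.INTER_CUBIC)
cl=cv2.createCLAHE(4,(4,4)); im[:]=cl.apply(cv2.cvtColor(im,cv2.COLOR_BGR2GRAY))[:,:,None]
for yc in(-42.5,42.5):
  for x in (15,27,75,87):
    p=(w2p(c,[cart(x,yc-23,25),cart(x,yc-8,10),cart(x,yc+8,10),cart(x,yc+23,25)])-[255,150])*3.1
    cv2.polylines(im,[p.round().astype(int)],False,(0,0,255),1)
cv2.imwrite("pics/w4c.png",im)
E
```

```text
-42.5 21 [[489.0, 250.0], [509.0, 244.0], [536.0, 244.0], [571.0, 250.0]]
-42.5 81 [[482.0, 347.0], [501.0, 337.0], [526.0, 337.0], [559.0, 347.0]]
42.5 21 [[640.0, 250.0], [652.0, 244.0], [679.0, 244.0], [723.0, 249.0]]
42.5 81 [[624.0, 347.0], [635.0, 337.0], [660.0, 337.0], [700.0, 347.0]]
```

View pics/w4c.png

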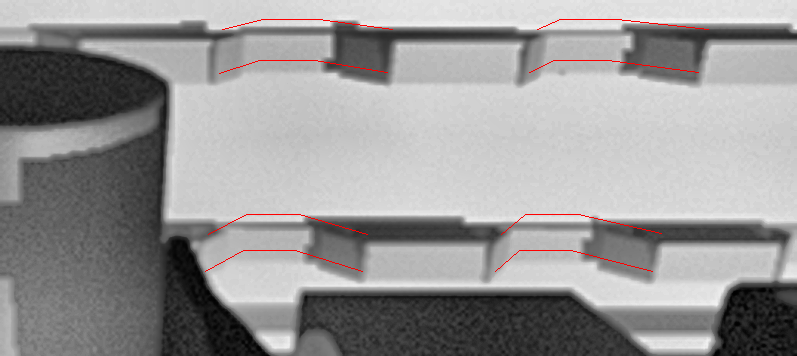

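Marking the model on the view shows the ribs matching within about 1 mm across and sitting about 2.5 mm farther out. I'll use nest x'=53.5 and lower the jar.

>>> {"api": "servo_tool", "payload": {
  "commands": [
    [[0.5,-1,-2,25,0,0.002,0],[0.5,-1,-2,50,0,0.002,0],[0.5,-1,-2,70,0,0.002,0],[0.5,-1,-2,80,0,0.002,0],[0.5,-1,-2,86,0,0.002,0]]
  ]
}}

```text
time_s: 6.85
tcp_pos: [0.5601, 0.0856, 0.0356]
ee_rot: [[-0.997, 0.074, -0.002], [0.074, 0.997, 0.0], [0.002, 0.0, -1.0]]
wrist_force: [0.1, -0.8, -2.6]
gripper_width: 0.611
gripper_force: 30.0
```

>>> {"api": "servo_tool", "payload": {
  "commands": [
    [[0.5,0,0,1,0,0,0],[0.5,0,0,1.5,0,0,0],[0.5,0,0,2,0,0,0],[0.5,0,0,2,0,0,0],[0.5,0,0,2,0,0,0]]
  ]
}}

```text
time_s: 7.35
tcp_pos: [0.5601, 0.0852, 0.034]
ee_rot: [[-0.997, 0.075, -0.001], [0.075, 0.997, 0.0], [0.001, 0.0, -1.0]]
wrist_force: [0.2, 1.0, -2.3]
gripper_width: 0.612
gripper_force: 30.0
```

```bash
python3 -c "
from h import *
st(); print(go(cart(48.5,-127.5,34),-4.3))"
```

```text
t 7.3 tcp [560.1  85.2  34. ] yaw -4.31 tiltz [-0.001  0.    -1.   ] F [ 0.2  1.  -2.3] w 53.3 gf 30.0 J [  25.   29.  -21.   -0.  -40. -119.]
([-0.1, 0.9, 0.0], [0.0, -0.001, -0.0])
```

>>> {"api": "servo_tool", "payload": {
  "commands": [
    [[0.5,0,0,0.5,0,0,0],[0.5,0,0,1,0,0,0],[0.5,0,0,1.5,0,0,0],[0.5,0,0,1.5,0,0,0],[0.5,0,0,1.5,0,0,0]]
  ]
}}

```text
time_s: 7.85
tcp_pos: [0.5599, 0.0851, 0.032]
ee_rot: [[-0.997, 0.075, -0.002], [0.075, 0.997, 0.0], [0.002, -0.0, -1.0]]
wrist_force: [-0.9, 0.2, -2.4]
gripper_width: 0.612
gripper_force: 30.0
```

```bash
python3 -c "
from h import *
st()"
```

```text
t 7.8 tcp [559.9  85.1  32. ] yaw -4.31 tiltz [-0.002  0.    -1.   ] F [-0.9  0.2 -2.4] w 53.2 gf 30.0 J [  25.   29.  -21.   -0.  -40. -119.]
```

>>> {"api": "servo_tool", "payload": {
  "commands": [
    [[0.5,0,0,0.5,0,0,0],[0.5,0,0,1,0,0,0],[0.5,0,0,1,0,0,0],[0.5,0,0,1,0,0,0],[0.5,0,0,1,0,0,0]]
  ]
}}

```text
time_s: 8.35
tcp_pos: [0.5601, 0.085, 0.0314]
ee_rot: [[-0.997, 0.075, -0.002], [0.075, 0.997, 0.0], [0.002, -0.0, -1.0]]
wrist_force: [0.1, -1.7, 2.0]
gripper_width: 0.613
gripper_force: 30.0
```

>>> {"api": "servo_tool", "payload": {
  "commands": [
    [[0.5,0,0,0.5,0,0,0],[0.5,0,0,1,0,0,0],[0.5,0,0,1,0,0,0],[0.5,0,0,1,0,0,0],[0.5,0,0,1,0,0,0]]
  ]
}}

```text
time_s: 8.85
tcp_pos: [0.5604, 0.0849, 0.0313]
ee_rot: [[-0.997, 0.075, -0.001], [0.075, 0.997, -0.0], [0.001, -0.0, -1.0]]
wrist_force: [-2.6, -2.8, 6.9]
gripper_width: 0.61
gripper_force: 30.0
```

>>> {"api": "servo_tool", "payload": {
  "commands": [
    [[0.4,0,0,-0.5,0,0,0],[0.24,0,0,-0.5,0,0,0],[0.24,0,0,-0.5,0,0,0],[0.24,0,0,-0.5,0,0,0],[0.24,0,0,-5,0,0,0]]
  ]
}}

```text
time_s: 9.35
tcp_pos: [0.5594, 0.0852, 0.0343]
ee_rot: [[-0.997, 0.075, -0.004], [0.075, 0.997, -0.0], [0.004, -0.001, -1.0]]
wrist_force: [-0.1, 0.5, 0.1]
gripper_width: 0.754
gripper_force: 0.0
```

>>> {"api": "servo_tool", "payload": {
  "commands": [
    [[0.24,0,0,-30,0,0,0],[0.24,0,0,-75,0,0,0],[0.24,0,0,-115,0,0,0],[0.24,0,-30,-115,0,0,-0.05],[0.24,0,-75,-115,0,0,-0.1]]
  ]
}}

```text
time_s: 9.85
tcp_pos: [0.5558, 0.0115, 0.1522]
ee_rot: [[-1.0, -0.031, 0.003], [-0.031, 1.0, 0.002], [-0.003, 0.002, -1.0]]
wrist_force: [0.5, -0.2, -0.1]
gripper_width: 0.76
gripper_force: 0.0
```

```bash
python3 -c "
from h import *
st(); print(go((.5755,-.1633,.13),1.4))"
```

```text
t 9.8 tcp [555.8  11.5 152.2] yaw 1.77 tiltz [ 0.003  0.002 -1.   ] F [ 0.5 -0.2 -0.1] w 66.1 gf 0.0 J [  18.   19.  -16.   -0.  -54. -106.]
([-14.3, -175.4, 21.9], [0.002, 0.003, 0.006])
```

>>> {"api": "servo_tool", "payload": {
  "commands": [
    [[0.24,-4,-45,3,0,0.003,0.006],[0.24,-8,-90,6,0,0.003,0.006],[0.24,-12,-135,10,0,0.003,0.006],[0.24,-14,-175,15,0,0.003,0.006],[0.24,-14,-175,22,0,0.003,0.006]]
  ]
}}

```text
time_s: 10.35
tcp_pos: [0.5729, -0.1683, 0.1279]
ee_rot: [[-1.0, -0.013, -0.004], [-0.013, 1.0, -0.0], [0.004, -0.0, -1.0]]
wrist_force: [-0.9, 0.5, -0.2]
gripper_width: 0.762
gripper_force: 0.0
```

```bash
python3 - <<'E'
from h import *
st(); c=cap('wrist'); print(go((.5755,-.1633,.026),1.4))
px=c["pixels"].astype(int)
# silhouettes of jar at row 210: orange or label
print(w2p(c,[(.5755,-.1633,.034),(.5255,-.1633,.034),(.5755,-.1903,.034),(.5755,-.1363,.034)]).round(1))
row=px[205]; print([(u,*row[u]) for u in range(215,300,3)])
col=px[100:270,255]; d=[v+100 for v in range(170) if col[v,0]-col[v,2]>60]; print(d[0],d[-1])
E
```

```text
t 10.3 tcp [ 572.9 -168.3  127.9] yaw 0.77 tiltz [-0.004 -0.    -1.   ] F [-0.9  0.5 -0.2] w 66.3 gf 0.0 J [ -1.  25. -12.   0. -54. -88.]
([-4.4, 2.8, 100.2], [0.001, -0.007, -0.01])
[[260.5 201. ]
 [261.6 142.8]
 [229.2 200.6]
 [291.8 201.4]]
[(215, np.int64(110), np.int64(108), np.int64(113)), (218, np.int64(110), np.int64(107), np.int64(112)), (221, np.int64(110), np.int64(108), np.int64(112)), (224, np.int64(110), np.int64(107), np.int64(113)), (227, np.int64(85), np.int64(82), np.int64(86)), (230, np.int64(38), np.int64(33), np.int64(30)), (233, np.int64(40), np.int64(35), np.int64(30)), (236, np.int64(157), np.int64(154), np.int64(145)), (239, np.int64(179), np.int64(177), np.int64(169)), (242, np.int64(181), np.int64(180), np.int64(171)), (245, np.int64(183), np.int64(182), np.int64(172)), (248, np.int64(187), np.int64(185), np.int64(176)), (251, np.int64(183), np.int64(180), np.int64(172)), (254, np.int64(140), np.int64(86), np.int64(23)), (257, np.int64(140), np.int64(85), np.int64(12)), (260, np.int64(139), np.int64(86), np.int64(17)), (263, np.int64(137), np.int64(83), np.int64(6)), (266, np.int64(207), np.int64(145), np.int64(49)), (269, np.int64(225), np.int64(164), np.int64(63)), (272, np.int64(218), np.int64(152), np.int64(48)), (275, np.int64(209), np.int64(140), np.int64(24)), (278, np.int64(204), np.int64(134), np.int64(2)), (281, np.int64(201), np.int64(130), np.int64(0)), (284, np.int64(196), np.int64(124), np.int64(0)), (287, np.int64(191), np.int64(122), np.int64(3)), (290, np.int64(174), np.int64(137), np.int64(118)), (293, np.int64(170), np.int64(167), np.int64(174)), (296, np.int64(170), np.int64(167), np.int64(173)), (299, np.int64(170), np.int64(167), np.int64(174))]
142 253
```

>>> {"api": "servo_tool", "payload": {
  "commands": [
    [[0.24,0,-0.5,15,0,0,0],[0.24,0,-0.5,45,0,0,0],[0.24,0,-0.5,75,0,0,0],[0.24,0,-0.5,95,0,0,0],[0.24,0,-0.5,104,0,0,0]]
  ]
}}

```text
time_s: 10.9
tcp_pos: [0.571, -0.1635, 0.022]
ee_rot: [[-1.0, -0.02, -0.009], [-0.02, 1.0, 0.0], [0.009, 0.001, -1.0]]
wrist_force: [0.5, -0.6, 0.8]
gripper_width: 0.758
gripper_force: 0.0
```

>>> {"api": "servo_tool", "payload": {
  "commands": [
    [[0.24,0,0,0,0,0,0],[0.45,0,0,0,0,0,0],[0.5,0,0,0,0,0,0],[0.5,0,0,0,0,0,0],[0.5,0,0,0,0,0,0]]
  ]
}}

```text
time_s: 11.4
tcp_pos: [0.5732, -0.1648, 0.0254]
ee_rot: [[-1.0, -0.019, -0.002], [-0.019, 1.0, -0.0], [0.002, -0.0, -1.0]]
wrist_force: [-0.8, 1.4, 4.1]
gripper_width: 0.608
gripper_force: 30.0
```

>>> {"api": "servo_tool", "payload": {
  "commands": [
    [[0.5,0,0,-8,0,0,0],[0.5,0,0,-40,0,0,0],[0.5,0,0,-80,0,0,0],[0.5,0,30,-100,0,0,0],[0.5,0,75,-100,0,0,0]]
  ]
}}

```text
time_s: 11.9
tcp_pos: [0.5732, -0.0907, 0.1278]
ee_rot: [[-1.0, -0.015, 0.002], [-0.015, 1.0, 0.0], [-0.002, 0.0, -1.0]]
wrist_force: [0.7, -0.2, -4.0]
gripper_width: 0.618
gripper_force: 30.0
```

>>> {"api": "servo_tool", "payload": {
  "commands": [
    [[0.5,0,45,0,0,0,0.02],[0.5,0,90,0,0,0,0.04],[0.5,0,135,0,0,0,0.06],[0.5,0,180,0,0,0,0.1],[0.5,0,225,0,0,0,0.1]]
  ]
}}

```text
time_s: 12.4
tcp_pos: [0.566, 0.1367, 0.1239]
ee_rot: [[-0.997, 0.082, -0.006], [0.082, 0.997, -0.0], [0.006, -0.001, -1.0]]
wrist_force: [1.5, 0.2, -3.5]
gripper_width: 0.61
gripper_force: 30.0
```

>>> {"api": "servo_tool", "payload": {
  "commands": [
    [[0.5,0,20,0,0,0,0],[0.5,0,20,0,0,0,0],[0.5,0,20,0,0,0,0],[0.5,0,20,0,0,0,0],[0.5,0,20,0,0,0,0]]
  ]
}}

```text
time_s: 12.9
tcp_pos: [0.5686, 0.1536, 0.124]
ee_rot: [[-0.997, 0.083, -0.006], [0.083, 0.997, -0.0], [0.006, -0.001, -1.0]]
wrist_force: [-0.3, 0.5, -2.0]
gripper_width: 0.613
gripper_force: 30.0
```

```bash
python3 -c "
from h import *
st(); print(go(cart(51.5,-42.5,60),-4.3))"
```

```text
t 12.9 tcp [568.6 153.6 124. ] yaw -4.77 tiltz [-0.006 -0.    -1.   ] F [-0.3  0.5 -2. ] w 53.3 gf 30.0 J [  31.   24.  -13.   -0.  -53. -125.]
([-0.0, 17.0, 63.9], [-0.001, -0.006, -0.008])
```

>>> {"api": "servo_tool", "payload": {
  "commands": [
    [[0.5,0,10,20,0,-0.006,-0.008],[0.5,0,17,45,0,-0.006,-0.008],[0.5,0,17,70,0,-0.006,-0.008],[0.5,0,17,84,0,-0.006,-0.008],[0.5,0,17,88,0,-0.006,-0.008]]
  ]
}}

```text
time_s: 13.4
tcp_pos: [0.5686, 0.1703, 0.0341]
ee_rot: [[-0.997, 0.075, -0.003], [0.075, 0.997, -0.002], [0.003, -0.003, -1.0]]
wrist_force: [-0.5, 0.2, -3.2]
gripper_width: 0.612
gripper_force: 30.0
```

>>> {"api": "servo_tool", "payload": {
  "commands": [
    [[0.5,0,0,1,0,0,0],[0.5,0,0,2,0,0,0],[0.5,0,0,2,0,0,0],[0.5,0,0,2,0,0,0],[0.5,0,0,2,0,0,0]]
  ]
}}

```text
time_s: 13.9
tcp_pos: [0.57, 0.1722, 0.0347]
ee_rot: [[-0.997, 0.073, 0.002], [0.073, 0.997, 0.0], [-0.002, 0.0, -1.0]]
wrist_force: [0.2, 0.2, -2.7]
gripper_width: 0.614
gripper_force: 30.0
```

```bash
python3 -c "
from h import *
st(); print(go(cart(51.5,-42.5,31.3),-4.3))"
```

```text
t 13.9 tcp [570.  172.2  34.7] yaw -4.19 tiltz [ 0.002  0.    -1.   ] F [ 0.2  0.2 -2.7] w 53.4 gf 30.0 J [  32.   31.  -17.    0.  -42. -127.]
([0.2, -1.7, 3.4], [0.0, 0.002, 0.002])
```

>>> {"api": "servo_tool", "payload": {
  "commands": [
    [[0.5,0,-1.5,1,0,0,0],[0.5,0,-1.5,2,0,0,0],[0.5,0,-1.5,2.5,0,0,0],[0.5,0,-1.5,2.5,0,0,0],[0.5,0,-1.5,2.5,0,0,0]]
  ]
}}

```text
time_s: 14.4
tcp_pos: [0.5695, 0.1699, 0.0318]
ee_rot: [[-0.997, 0.073, 0.001], [0.073, 0.997, -0.001], [-0.001, -0.001, -1.0]]
wrist_force: [-0.7, -4.1, 1.6]
gripper_width: 0.612
gripper_force: 30.0
```

>>> {"api": "servo_tool", "payload": {
  "commands": [
    [[0.5,0,0,0.5,0,0,0],[0.5,0,0,1,0,0,0],[0.5,0,0,1,0,0,0],[0.5,0,0,1,0,0,0],[0.5,0,0,1,0,0,0]]
  ]
}}

```text
time_s: 14.9
tcp_pos: [0.5696, 0.1697, 0.0316]
ee_rot: [[-0.997, 0.073, 0.001], [0.073, 0.997, -0.001], [-0.001, -0.001, -1.0]]
wrist_force: [-1.5, -6.3, 5.6]
gripper_width: 0.613
gripper_force: 30.0
```

```bash
python3 -c "
from h import *
st()"
```

```text
t 14.9 tcp [569.6 169.7  31.6] yaw -4.21 tiltz [ 0.001 -0.001 -1.   ] F [-1.5 -6.3  5.6] w 53.4 gf 30.0 J [  32.   31.  -17.    0.  -41. -127.]
```

>>> {"api": "servo_tool", "payload": {
  "commands": [
    [[0.4,0,-0.5,-0.5,0,0,0],[0.24,0,-0.5,-0.5,0,0,0],[0.24,0,-0.5,-0.5,0,0,0],[0.24,0,-0.5,-0.5,0,0,0],[0.24,0,-0.5,-5,0,0,0]]
  ]
}}

```text
time_s: 15.4
tcp_pos: [0.5693, 0.1704, 0.035]
ee_rot: [[-0.997, 0.073, 0.0], [0.073, 0.997, -0.001], [-0.0, -0.0, -1.0]]
wrist_force: [-0.8, 0.6, 0.2]
gripper_width: 0.75
gripper_force: 0.0
```

>>> {"api": "servo_tool", "payload": {
  "commands": [
    [[0.24,0,0,-30,0,0,0],[0.24,0,0,-75,0,0,0],[0.24,0,-20,-110,0,0,0],[0.24,0,-65,-110,0,0,-0.05],[0.24,0,-110,-110,0,0,-0.1]]
  ]
}}

```text
time_s: 15.9
tcp_pos: [0.5622, 0.0605, 0.1476]
ee_rot: [[-0.999, -0.031, 0.005], [-0.031, 1.0, 0.002], [-0.005, 0.001, -1.0]]
wrist_force: [0.4, -0.5, -0.1]
gripper_width: 0.761
gripper_force: 0.0
```

>>> {"api": "servo_tool", "payload": {
  "commands": [
    [[0.24,0,-45,0,0,0,0],[0.24,0,-90,0,0,0,0],[0.24,0,-135,0,0,0,0],[0.24,0,-180,0,0,0,0],[0.24,0,-220,0,0,0,0]]
  ]
}}

```text
time_s: 16.4
tcp_pos: [0.5674, -0.1614, 0.1461]
ee_rot: [[-1.0, -0.027, 0.002], [-0.027, 1.0, -0.0], [-0.002, -0.0, -1.0]]
wrist_force: [-0.4, -0.1, -0.3]
gripper_width: 0.758
gripper_force: 0.0
```

>>> {"api": "servo_tool", "payload": {
  "commands": [
    [[0.24,0,-40,0,0,0,0],[0.24,0,-75,0,0,0,0],[0.24,0,-80,0,0,0,0],[0.24,0,-80,0,0,0,0],[0.24,0,-80,0,0,0,0]]
  ]
}}

```text
time_s: 16.9
tcp_pos: [0.5695, -0.2388, 0.1457]
ee_rot: [[-1.0, -0.027, 0.001], [-0.027, 1.0, -0.0], [-0.001, -0.0, -1.0]]
wrist_force: [0.2, -0.6, 0.0]
gripper_width: 0.759
gripper_force: 0.0
```

```bash
python3 - <<'E'
from h import *
st(); print(go((.5775,-.2488,.026),1.4)); c=cap('wrist'); px=c["pixels"].astype(int)
print(w2p(c,[(.5775,-.2488,.034),(.5275,-.2488,.034),(.5775,-.2758,.034),(.5775,-.2218,.034)]).round(1))
row=px[205]; d=[u for u in range(180,330) if row[u,0]-row[u,2]>50 or row[u].max()>195]; print(d)
E
```

```text
t 16.9 tcp [ 569.5 -238.8  145.7] yaw 1.57 tiltz [ 0.001 -0.    -1.   ] F [ 0.2 -0.6  0. ] w 66.0 gf 0.0 J [ -8.  25.  -8.  -0. -57. -81.]
([-7.6, -10.3, 119.7], [-0.0, 0.001, 0.003])
[[243.6 199.6]
 [244.5 145.4]
 [214.4 198.9]
 [272.8 200.3]]
[215, 216, 217, 218, 219, 220, 221, 222, 223, 224, 225, 226, 227, 228, 229, 230, 231, 232, 233, 234, 235, 236, 237, 238, 239, 240, 241, 242, 243, 244, 245, 246, 247, 248, 249, 250, 251, 252, 253, 254, 255, 256, 257, 258, 259, 260, 261, 263, 264, 265, 266, 267, 268, 269, 270, 271]
```

Jar C is where predicted (214–272 px).

>>> {"api": "servo_tool", "payload": {
  "commands": [
    [[0.24,-4,-6,20,0,0,0.003],[0.24,-8,-10.5,50,0,0,0.003],[0.24,-8,-10.5,85,0,0,0.003],[0.24,-8,-10.5,110,0,0,0.003],[0.24,-8,-10.5,119.5,0,0,0.003]]
  ]
}}

```text
time_s: 17.45
tcp_pos: [0.5763, -0.248, 0.0235]
ee_rot: [[-1.0, -0.025, -0.004], [-0.025, 1.0, 0.001], [0.004, 0.001, -1.0]]
wrist_force: [-0.3, -0.4, 0.7]
gripper_width: 0.76
gripper_force: 0.0
```

>>> {"api": "servo_tool", "payload": {
  "commands": [
    [[0.24,0,0,0,0,0,0],[0.45,0,0,0,0,0,0],[0.5,0,0,0,0,0,0],[0.5,0,0,0,0,0,0],[0.5,0,0,0,0,0,0]]
  ]
}}

```text
time_s: 17.95
tcp_pos: [0.579, -0.2498, 0.028]
ee_rot: [[-1.0, -0.024, 0.004], [-0.024, 1.0, -0.001], [-0.004, -0.001, -1.0]]
wrist_force: [-0.2, 3.0, 5.2]
gripper_width: 0.614
gripper_force: 30.0
```

>>> {"api": "servo_tool", "payload": {
  "commands": [
    [[0.5,0,0,-8,0,0,0],[0.5,0,0,-40,0,0,0],[0.5,0,0,-80,0,0,0],[0.5,0,30,-110,0,0,0],[0.5,0,75,-110,0,0,0]]
  ]
}}

```text
time_s: 18.45
tcp_pos: [0.5786, -0.1765, 0.1414]
ee_rot: [[-1.0, -0.021, 0.011], [-0.021, 1.0, -0.002], [-0.011, -0.003, -1.0]]
wrist_force: [1.4, 1.1, -2.0]
gripper_width: 0.614
gripper_force: 30.0
```

>>> {"api": "servo_tool", "payload": {
  "commands": [
    [[0.5,0,45,0,0,0,0],[0.5,0,90,0,0,0,0],[0.5,0,135,0,0,0,0],[0.5,0,180,0,0,0,0],[0.5,0,225,0,0,0,0]]
  ]
}}

```text
time_s: 18.95
tcp_pos: [0.5697, 0.0515, 0.136]
ee_rot: [[-1.0, -0.023, 0.0], [-0.023, 1.0, -0.001], [-0.0, -0.001, -1.0]]
wrist_force: [1.0, -0.0, -2.7]
gripper_width: 0.611
gripper_force: 30.0
```

>>> {"api": "servo_tool", "payload": {
  "commands": [
    [[0.5,0,45,0,0,0,0.02],[0.5,0,90,0,0,0,0.05],[0.5,0,135,0,0,0,0.1],[0.5,0,180,0,0,0,0.1],[0.5,0,190,0,0,0,0.1]]
  ]
}}

```text
time_s: 19.45
tcp_pos: [0.5657, 0.244, 0.1358]
ee_rot: [[-0.997, 0.072, 0.002], [0.072, 0.997, 0.0], [-0.001, 0.0, -1.0]]
wrist_force: [0.1, -0.8, -1.4]
gripper_width: 0.614
gripper_force: 30.0
```

>>> {"api": "servo_tool", "payload": {
  "commands": [
    [[0.5,0,0,0,0,0,0],[0.5,0,0,0,0,0,0],[0.5,0,0,0,0,0,0],[0.5,0,0,0,0,0,0],[0.5,0,0,0,0,0,0]]
  ]
}}

```text
time_s: 19.95
tcp_pos: [0.5662, 0.2389, 0.1361]
ee_rot: [[-0.997, 0.078, 0.001], [0.078, 0.997, -0.0], [-0.001, -0.0, -1.0]]
wrist_force: [0.2, -0.1, -2.5]
gripper_width: 0.614
gripper_force: 30.0
```

```bash
python3 -c "
from h import *
st(); print(go(cart(51.5,42,31.5),-4.3))"
```

```text
t 19.9 tcp [566.2 238.9 136.1] yaw -4.46 tiltz [ 0.001 -0.    -1.   ] F [ 0.2 -0.1 -2.5] w 53.4 gf 30.0 J [  38.   26.   -9.    0.  -56. -132.]
([-8.4, 16.6, 104.7], [-0.0, 0.001, -0.003])
```

>>> {"api": "servo_tool", "payload": {
  "commands": [
    [[0.5,-5,10,20,0,0,-0.003],[0.5,-10,16,55,0,0,-0.003],[0.5,-10,16,85,0,0,-0.003],[0.5,-10,16,98,0,0,-0.003],[0.5,-10,16,102,0,0,-0.003]]
  ]
}}

```text
time_s: 20.45
tcp_pos: [0.5773, 0.2542, 0.0337]
ee_rot: [[-0.997, 0.073, -0.001], [0.073, 0.997, -0.003], [0.0, -0.003, -1.0]]
wrist_force: [-2.4, -4.2, 7.5]
gripper_width: 0.616
gripper_force: 30.0
```

>>> {"api": "servo_tool", "payload": {
  "commands": [
    [[0.5,0,0,0.5,0,0,0],[0.5,0,0,1,0,0,0],[0.5,0,0,1.5,0,0,0],[0.5,0,0,1.5,0,0,0],[0.5,0,0,1.5,0,0,0]]
  ]
}}

```text
time_s: 20.95
tcp_pos: [0.578, 0.2547, 0.0342]
ee_rot: [[-0.997, 0.073, 0.002], [0.073, 0.997, -0.0], [-0.003, -0.0, -1.0]]
wrist_force: [-0.3, -5.1, 4.9]
gripper_width: 0.615
gripper_force: 30.0
```

```bash
python3 -c "
from h import *
st(); print(go(cart(53,42,31.5),-4.3))"
```

```text
t 20.9 tcp [578.  254.7  34.2] yaw -4.18 tiltz [ 0.002 -0.    -1.   ] F [-0.3 -5.1  4.9] w 53.5 gf 30.0 J [  38.   34.  -12.    0.  -44. -133.]
([0.5, 0.0, 2.7], [-0.0, 0.003, 0.002])
```

>>> {"api": "servo_tool", "payload": {
  "commands": [
    [[0.4,0,-0.5,-0.5,0,0,0],[0.24,0,-0.5,-0.5,0,0,0],[0.24,0,-0.5,-0.5,0,0,0],[0.24,0,-0.5,-0.5,0,0,0],[0.24,0,-0.5,-5,0,0,0]]
  ]
}}

```text
time_s: 21.45
tcp_pos: [0.577, 0.2551, 0.0369]
ee_rot: [[-0.997, 0.073, 0.0], [0.073, 0.997, -0.001], [-0.0, -0.001, -1.0]]
wrist_force: [-0.1, -0.9, 0.2]
gripper_width: 0.753
gripper_force: 0.0
```

>>> {"api": "servo_tool", "payload": {
  "commands": [
    [[0.24,0,0,-30,0,0,0],[0.24,0,0,-75,0,0,0],[0.24,10,0,-120,0,0,0],[0.24,25,-10,-160,0,0,0],[0.24,40,-20,-200,0,0,0]]
  ]
}}

```text
time_s: 21.95
tcp_pos: [0.5352, 0.238, 0.2395]
ee_rot: [[-0.997, 0.073, 0.002], [0.073, 0.997, 0.0], [-0.002, 0.001, -1.0]]
wrist_force: [0.8, 1.4, -0.7]
gripper_width: 0.76
gripper_force: 0.0
```

>>> {"api": "servo_tool", "payload": {
  "commands": [
    [[0.24,10,-10,-30,0,0,0],[0.24,20,-20,-60,0,0,0],[0.24,30,-30,-85,0,0,0],[0.24,30,-30,-85,0,0,0],[0.24,30,-30,-85,0,0,0]]
  ]
}}

```text
time_s: 22.45
tcp_pos: [0.5034, 0.2103, 0.3231]
ee_rot: [[-0.997, 0.073, 0.002], [0.073, 0.997, 0.001], [-0.002, 0.002, -1.0]]
wrist_force: [0.1, 0.2, -0.2]
gripper_width: 0.762
gripper_force: 0.0
```

```bash
python3 - <<'E'
from h import *
st(); c=cap('wrist','w5.png',1.5)
E
```

```text
t 22.4 tcp [503.4 210.3 323.1] yaw -4.19 tiltz [ 0.002  0.001 -1.   ] F [ 0.1  0.2 -0.2] w 66.3 gf 0.0 J [  40.   11.   -2.    0.  -77. -134.]
```

View pics/w5.png

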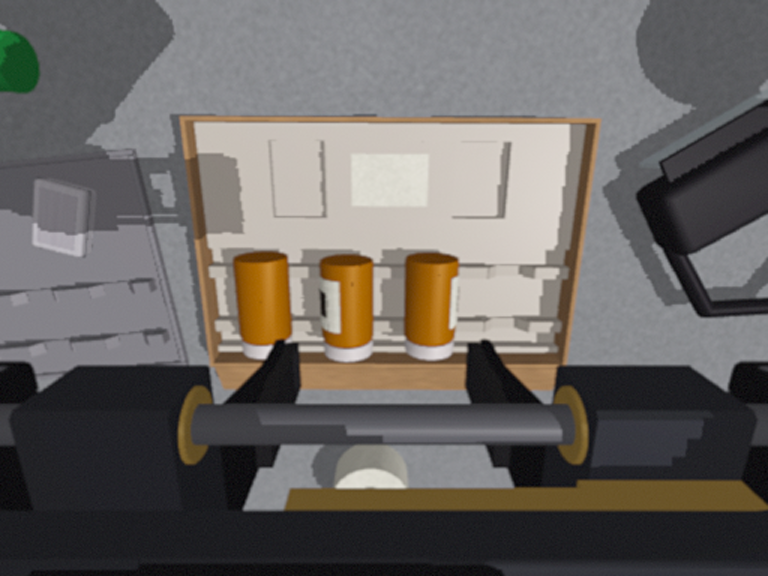

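The view shows three jars seated in nests 1–3, labels at left-hidden, left and right. The pockets are at (272-325,140-216) and (453-508,142-216). Tins next.

>>> {"api": "servo_tool", "payload": {
  "commands": [
    [[0.24,5,-45,0,0,0,0.04],[0.24,10,-90,0,0,0,0.08],[0.24,15,-135,0,0,0,0.12],[0.24,20,-180,0,0,0,0.18],[0.24,25,-225,0,0,0,0.27]]
  ]
}}

```text
time_s: 23.0
tcp_pos: [0.4614, -0.0138, 0.3209]
ee_rot: [[-0.941, 0.339, -0.002], [0.339, 0.941, -0.001], [0.002, -0.002, -1.0]]
wrist_force: [1.1, -0.5, -0.4]
gripper_width: 0.758
gripper_force: 0.0
```

>>> {"api": "servo_tool", "payload": {
  "commands": [
    [[0.24,0,-10,10,0,0,0],[0.24,0,-20,10,0,0,0],[0.24,0,-20,10,0,0,0],[0.24,0,-20,10,0,0,0],[0.24,0,-20,10,0,0,0]]
  ]
}}

```text
time_s: 23.5
tcp_pos: [0.456, -0.0304, 0.3124]
ee_rot: [[-0.942, 0.335, 0.001], [0.335, 0.942, -0.0], [-0.001, 0.0, -1.0]]
wrist_force: [1.0, 0.2, -0.8]
gripper_width: 0.759
gripper_force: 0.0
```

```bash
cat >> h.py <<'E'
def tins(c,lo=165,z=.026):
    g=c["pixels"].astype(int); m=((g.min(2)>lo)&(g.max(2)-g.min(2)<30)).astype('uint8')
    m=cv2.morphologyEx(m,cv2.MORPH_CLOSE,np.ones((5,5)))
    n,l,s_,ce=cv2.connectedComponentsWithStats(m)
    for k in range(1,n):
        q=np.argwhere(l==k)[:,::-1]
        if s_[k,4]<300: continue
        (a,b),(w,h),an=cv2.minAreaRect((p2w(c,q,z)[:,:2]*1000).astype('float32'))
        if w>h: w,h,an=h,w,an+90   # w short: an = direction of short axis
        if 40<w<58 and 55<h<80: print("tin",round(a,1),round(b,1),"size",round(w),round(h),"tool yaw",round((an-90+90)%180-90,1),ce[k])
E
python3 - <<'E'
from h import *
st(); c=cap('wrist','w6.png',1.5); tins(c); tins(c,145); tins(cap('top'),140); print(go((.4645,-.111,.12),-20))
E
```

```text
t 23.5 tcp [456.  -30.4 312.4] yaw -19.57 tiltz [ 0.001 -0.    -1.   ] F [ 1.   0.2 -0.8] w 66.0 gf 0.0 J [  17.    2.  -14.    0.  -74. -126.]
tin 465.5 -110.1 size 47 66 tool yaw -19.7 [206.92307692 179.8304705 ]
tin 632.3 198.2 size 43 66 tool yaw -53.3 [430.67980296 211.56650246]
tin 456.7 -253.0 size 49 55 tool yaw 2.8 [119.41744186 207.90465116]
tin 465.6 -110.0 size 49 69 tool yaw -19.9 [206.90083799 179.44553073]
tin 623.8 192.6 size 43 74 tool yaw -74.6 [429.87190083 211.82024793]
tin 614.7 104.1 size 40 79 tool yaw -78.2 [372.54022989 224.03256705]
([-34.9, -73.0, 192.5], [0.0, 0.001, 0.007])
```

>>> {"api": "servo_tool", "payload": {
  "commands": [
    [[0.24,-8,-16,40,0,0,0.005],[0.24,-16,-32,80,0,0,0.005],[0.24,-24,-48,120,0,0,0.005],[0.24,-32,-64,160,0,0,0.005],[0.24,-35.5,-72,200,0,0,0.005]]
  ]
}}

```text
time_s: 24.1
tcp_pos: [0.4655, -0.1116, 0.1114]
ee_rot: [[-0.94, 0.341, 0.002], [0.341, 0.94, -0.0], [-0.002, 0.0, -1.0]]
wrist_force: [0.3, 0.8, -0.1]
gripper_width: 0.759
gripper_force: 0.0
```

>>> {"api": "servo_tool", "payload": {
  "commands": [
    [[0.24,0,0,0,0,0,0],[0.24,0,0,0,0,0,0],[0.24,0,0,0,0,0,0],[0.24,0,0,0,0,0,0],[0.24,0,0,0,0,0,0]]
  ]
}}

```text
time_s: 24.6
tcp_pos: [0.4659, -0.1107, 0.1142]
ee_rot: [[-0.94, 0.34, 0.005], [0.34, 0.94, -0.0], [-0.004, 0.001, -1.0]]
wrist_force: [0.3, -0.1, 0.2]
gripper_width: 0.762
gripper_force: 0.0
```

```bash
python3 - <<'E'
from h import *
st(); c=cap('wrist'); tins(c); tins(c,145); print(go((.4656,-.110,.027),-19.8))
E
```

```text
t 24.6 tcp [ 465.9 -110.7  114.2] yaw -19.9 tiltz [ 0.005 -0.    -1.   ] F [ 0.3 -0.1  0.2] w 66.3 gf 0.0 J [   6.   15.  -29.    0.  -45. -116.]
tin 465.4 -110.2 size 46 67 tool yaw -19.7 [262.43467337 193.98636037]
tin 465.1 -110.1 size 48 68 tool yaw -19.7 [261.9195138  193.76806833]
([0.6, 0.6, 86.9], [0.001, 0.004, -0.002])
```

>>> {"api": "servo_tool", "payload": {
  "commands": [
    [[0.24,0.5,0.5,25,0,0.002,0],[0.24,0.5,0.5,50,0,0.002,0],[0.24,0.5,0.5,72,0,0.002,0],[0.24,0.5,0.5,82,0,0.002,0],[0.24,0.5,0.5,86,0,0.002,0]]
  ]
}}

```text
time_s: 25.15
tcp_pos: [0.4645, -0.1105, 0.0261]
ee_rot: [[-0.94, 0.341, -0.002], [0.341, 0.94, 0.0], [0.002, -0.001, -1.0]]
wrist_force: [0.8, -0.6, 0.3]
gripper_width: 0.755
gripper_force: 0.0
```

>>> {"api": "servo_tool", "payload": {
  "commands": [
    [[0.24,0,0,0,0,0,0],[0.24,0,0,0,0,0,0],[0.45,0,0,0,0,0,0],[0.55,0,0,0,0,0,0],[0.55,0,0,0,0,0,0]]
  ]
}}

```text
time_s: 25.65
tcp_pos: [0.4649, -0.1106, 0.027]
ee_rot: [[-0.94, 0.341, 0.0], [0.341, 0.94, 0.0], [0.0, 0.0, -1.0]]
wrist_force: [-0.3, 2.1, 3.7]
gripper_width: 0.567
gripper_force: 19.2
```

>>> {"api": "servo_tool", "payload": {
  "commands": [
    [[0.55,0,0,0,0,0,0],[0.55,0,0,0,0,0,0],[0.55,0,0,0,0,0,0],[0.55,0,0,0,0,0,0],[0.55,0,0,0,0,0,0]]
  ]
}}

```text
time_s: 26.15
tcp_pos: [0.4648, -0.1105, 0.027]
ee_rot: [[-0.94, 0.341, -0.0], [0.341, 0.94, 0.0], [0.0, 0.0, -1.0]]
wrist_force: [-0.9, 0.8, 5.9]
gripper_width: 0.567
gripper_force: 30.0
```

```bash
python3 - <<'E'
from h import *
st()
E
```

```text
t 26.1 tcp [ 464.8 -110.5   27. ] yaw -19.94 tiltz [-0.  0. -1.] F [-0.9  0.8  5.9] w 49.3 gf 30.0 J [   6.   23.  -34.   -0.  -32. -116.]
```

```bash
python3 - <<'E'
from h import *
P=cart(-70.5,-90.5,33); print(P, go(P+[.06,0,.087],-4.3))
E
```

```text
[0.44441287 0.13184075 0.033     ] ([45.5, 241.3, -93.0], [0.0, -0.0, -0.273])
```

>>> {"api": "servo_tool", "payload": {
  "commands": [
    [[0.55,0,0,-10,0,0,0],[0.55,0,0,-40,0,0,0],[0.55,0,0,-80,0,0,0],[0.55,5,30,-95,0,0,0],[0.55,15,75,-95,0,0,0]]
  ]
}}

```text
time_s: 26.65
tcp_pos: [0.4779, -0.0351, 0.1246]
ee_rot: [[-0.939, 0.345, 0.005], [0.345, 0.939, 0.002], [-0.005, 0.003, -1.0]]
wrist_force: [1.6, 0.2, -0.8]
gripper_width: 0.572
gripper_force: 30.0
```

>>> {"api": "servo_tool", "payload": {
  "commands": [
    [[0.55,8,45,0,0,0,-0.05],[0.55,16,90,0,0,0,-0.12],[0.55,24,130,0,0,0,-0.2],[0.55,30,166,1,0,0,-0.273],[0.55,30,166,1,0,0,-0.273]]
  ]
}}

```text
time_s: 27.15
tcp_pos: [0.5057, 0.1352, 0.1207]
ee_rot: [[-0.998, 0.069, 0.001], [0.069, 0.998, 0.001], [-0.001, 0.001, -1.0]]
wrist_force: [-0.1, -0.4, -2.3]
gripper_width: 0.568
gripper_force: 30.0
```

>>> {"api": "servo_tool", "payload": {
  "commands": [
    [[0.55,0,0,0,0,0,0],[0.55,0,0,0,0,0,0],[0.55,0,0,0,0,0,0],[0.55,0,0,0,0,0,0],[0.55,0,0,0,0,0,0]]
  ]
}}

```text
time_s: 27.65
tcp_pos: [0.5046, 0.1306, 0.1207]
ee_rot: [[-0.997, 0.076, -0.001], [0.076, 0.997, 0.0], [0.001, 0.0, -1.0]]
wrist_force: [1.1, 0.4, -1.1]
gripper_width: 0.57
gripper_force: 30.0
```

```bash
python3 - <<'E'
from h import *
st(); c=cap('wrist')
im=cv2.resize(c["pixels"][20:290,100:420,::-1],None,fx=2.2,fy=2.2,interpolation=cv2.INTER_CUBIC)
for z,col in((20,(0,0,255)),):
    p=(w2p(c,[cart(-70.5+a,-90.5+b,z) for a,b in((-37,-27),(-37,27),(37,27),(37,-27))])-[100,20])*2.2
    cv2.polylines(im,[p.round().astype(int)],True,col,1); print(p.round())
cv2.imwrite("pics/w7.png",im)
E
```

```text
t 27.6 tcp [504.6 130.6 120.7] yaw -4.38 tiltz [-0.001  0.    -1.   ] F [ 1.1  0.4 -1.1] w 49.6 gf 30.0 J [  32.   19.  -23.   -0.  -49. -127.]
[[254. 127.]
 [406. 127.]
 [400. 329.]
 [262. 330.]]
```

View pics/w7.png

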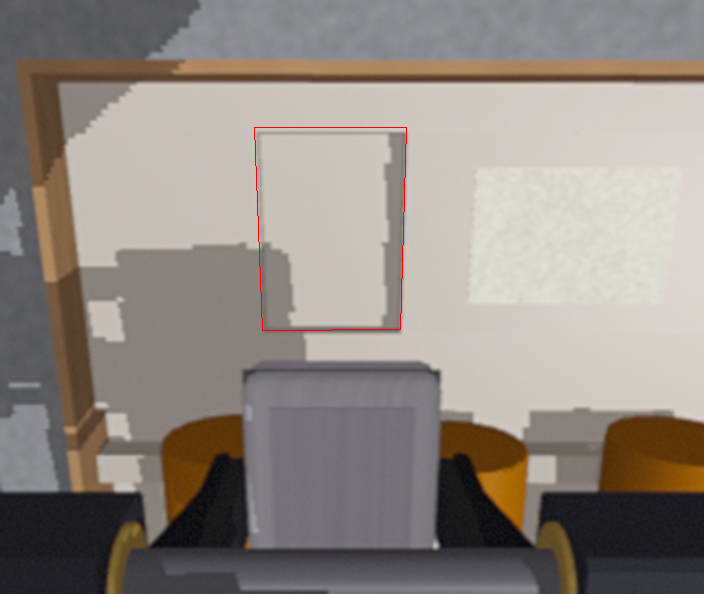

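The tin is held square. The pocket outline matches my model to about 1 px, with its near edge perhaps 1 mm farther.

```bash
python3 - <<'E'
from h import *
c=ld("wrist"); s=r.sense(); z=s["tcp_pos"][2]-.001
q=p2w(c,np.array([(247,376),(437,376),(342,372)])/2.2+[100,20],z); print(((q-s["tcp_pos"])@s["ee_rot"]*1000).round(1))
P=cart(-70,-90.5,33); print(P,go(P+[0,0,.027],-4.3))
E
```

```text
[[ 34.3 -22.4   1. ]
 [ 34.2  23.4   1. ]
 [ 35.3   0.5   1. ]]
[0.44491147 0.13180326 0.033     ] ([59.6, -3.5, 60.7], [0.0, -0.001, -0.001])
```

>>> {"api": "servo_tool", "payload": {
  "commands": [
    [[0.55,20,-2,10,0,0,0],[0.55,45,-3.5,25,0,0,0],[0.55,59.5,-3.5,45,0,0,0],[0.55,59.5,-3.5,60,0,0,0],[0.55,59.5,-3.5,60,0,0,0]]
  ]
}}

```text
time_s: 28.2
tcp_pos: [0.4436, 0.1314, 0.0593]
ee_rot: [[-0.997, 0.075, -0.004], [0.075, 0.997, -0.002], [0.004, -0.002, -1.0]]
wrist_force: [-0.4, -0.1, -1.8]
gripper_width: 0.569
gripper_force: 30.0
```

>>> {"api": "servo_tool", "payload": {
  "commands": [
    [[0.55,0,0,0,0,0,0],[0.55,0,0,0,0,0,0],[0.55,0,0,0,0,0,0],[0.55,0,0,0,0,0,0],[0.55,0,0,0,0,0,0]]
  ]
}}

```text
time_s: 28.7
tcp_pos: [0.4452, 0.1324, 0.061]
ee_rot: [[-0.997, 0.075, -0.0], [0.075, 0.997, 0.001], [0.0, 0.001, -1.0]]
wrist_force: [-0.5, -0.2, -1.4]
gripper_width: 0.568
gripper_force: 30.0
```

```bash
python3 - <<'E'
from h import *
st(); P=cart(-70,-90.5,33); print(go(P,-4.3))
E
```

```text
t 28.7 tcp [445.2 132.4  61. ] yaw -4.32 tiltz [-0.     0.001 -1.   ] F [-0.5 -0.2 -1.4] w 49.4 gf 30.0 J [  37.   19.  -34.   -0.  -37. -131.]
([0.3, -0.6, 28.0], [0.001, -0.0, -0.0])
```

>>> {"api": "servo_tool", "payload": {
  "commands": [
    [[0.55,0,-0.5,8,0,0,0],[0.55,0,-0.5,14,0,0,0],[0.55,0,-0.5,19,0,0,0],[0.55,0,-0.5,22,0,0,0],[0.55,0,-0.5,24,0,0,0]]
  ]
}}

```text
time_s: 29.2
tcp_pos: [0.4448, 0.1317, 0.0361]
ee_rot: [[-0.997, 0.075, -0.002], [0.075, 0.997, -0.0], [0.002, -0.0, -1.0]]
wrist_force: [-0.5, 0.3, -0.9]
gripper_width: 0.569
gripper_force: 30.0
```

>>> {"api": "servo_tool", "payload": {
  "commands": [
    [[0.55,0,0,1,0,0,0],[0.55,0,0,2,0,0,0],[0.55,0,0,3,0,0,0],[0.55,0,0,3,0,0,0],[0.55,0,0,3,0,0,0]]
  ]
}}

```text
time_s: 29.7
tcp_pos: [0.445, 0.1319, 0.0337]
ee_rot: [[-0.997, 0.075, -0.001], [0.075, 0.997, 0.0], [0.001, 0.0, -1.0]]
wrist_force: [0.3, -0.1, -0.9]
gripper_width: 0.571
gripper_force: 30.0
```

```bash
python3 - <<'E'
from h import *
st(); P=cart(-70,-90.5,33); print(go(P,-4.3))
E
```

```text
t 29.7 tcp [445.  131.9  33.7] yaw -4.31 tiltz [-0.001  0.    -1.   ] F [ 0.3 -0.1 -0.9] w 49.7 gf 30.0 J [  37.   22.  -36.   -0.  -32. -131.]
([0.1, -0.1, 0.7], [0.0, -0.001, -0.0])
```

>>> {"api": "servo_tool", "payload": {
  "commands": [
    [[0.55,0,0,0.7,0,0,0],[0.55,0,0,0.7,0,0,0],[0.4,0,0,0.7,0,0,0],[0.24,0,0,0.7,0,0,0],[0.24,0,0,0.7,0,0,0]]
  ]
}}

```text
time_s: 30.2
tcp_pos: [0.4451, 0.1319, 0.033]
ee_rot: [[-0.997, 0.075, -0.001], [0.075, 0.997, 0.0], [0.001, 0.0, -1.0]]
wrist_force: [0.2, 0.4, 0.7]
gripper_width: 0.704
gripper_force: 0.0
```

>>> {"api": "servo_tool", "payload": {
  "commands": [
    [[0.24,0,0,-15,0,0,0],[0.24,0,0,-55,0,0,0],[0.24,0,0,-95,0,0,0],[0.24,0,-40,-120,0,0,-0.03],[0.24,0,-85,-140,0,0,-0.1]]
  ]
}}

```text
time_s: 30.7
tcp_pos: [0.4394, 0.0472, 0.1751]
ee_rot: [[-1.0, -0.03, 0.002], [-0.03, 1.0, 0.002], [-0.002, 0.002, -1.0]]
wrist_force: [1.5, -0.2, -0.1]
gripper_width: 0.759
gripper_force: 0.0
```

>>> {"api": "servo_tool", "payload": {
  "commands": [
    [[0.24,0,-45,-15,0,0,0],[0.24,0,-90,-30,0,0,0],[0.24,0,-135,-40,0,0,0],[0.24,0,-180,-40,0,0,0],[0.24,0,-220,-40,0,0,0]]
  ]
}}

```text
time_s: 31.2
tcp_pos: [0.444, -0.1749, 0.2135]
ee_rot: [[-1.0, -0.024, 0.001], [-0.024, 1.0, 0.0], [-0.001, 0.0, -1.0]]
wrist_force: [0.7, 0.6, -0.7]
gripper_width: 0.76
gripper_force: 0.0
```

>>> {"api": "servo_tool", "payload": {
  "commands": [
    [[0.24,0,-45,0,0,0,0],[0.24,0,-60,0,0,0,0],[0.24,0,-60,0,0,0,0],[0.24,0,-60,0,0,0,0],[0.24,0,-60,0,0,0,0]]
  ]
}}

```text
time_s: 31.7
tcp_pos: [0.4455, -0.2321, 0.2128]
ee_rot: [[-1.0, -0.026, -0.001], [-0.026, 1.0, 0.001], [0.001, 0.001, -1.0]]
wrist_force: [-0.4, -0.2, -0.2]
gripper_width: 0.759
gripper_force: 0.0
```

```bash
python3 - <<'E'
from h import *
st(); c=cap('wrist','w8.png',1.5); tins(c); tins(c,145)
E
```

```text
t 31.7 tcp [ 445.5 -232.1  212.8] yaw 1.48 tiltz [-0.001  0.001 -1.   ] F [-0.4 -0.2 -0.2] w 66.0 gf 0.0 J [ -9.  11. -18.  -0. -61. -80.]
```

View pics/w8.png

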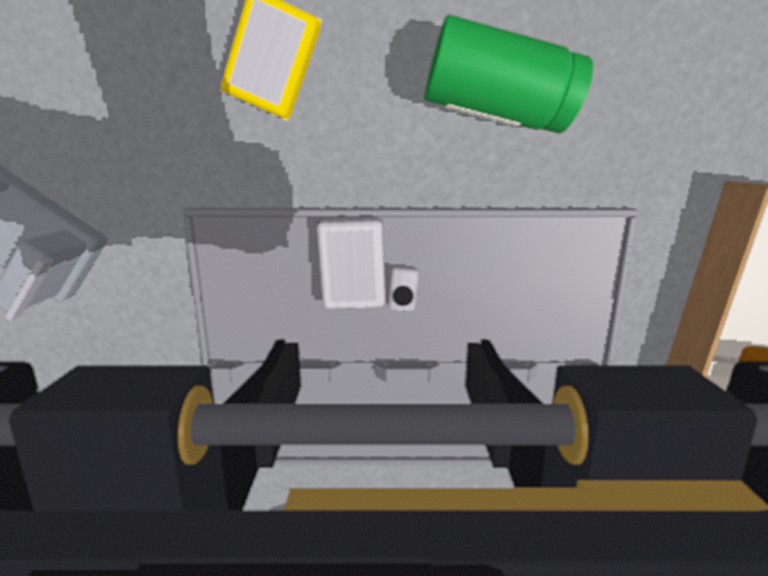

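The view shows tin 2 knocked to (352,264), its right edge at u=385, right next to the loupe at (391-417, 266-310). The near half of the tin (rows 218–262) is clear, so I'll grip there.

```bash
python3 - <<'E'
from h import *
c=ld("wrist")
P=lambda l,z:(p2w(c,np.array(l)/1.5,z)[:,:2]*1000).round(1).tolist()
print("tin top",P([(319,223),(381,220),(384,303),(326,307)],.026)); print("loupe",P([(393,267),(416,268),(391,308)],.018),P([(391,266)],.004))
g=c["pixels"].astype(int).min(2); w=np.zeros_like(g,np.uint8); w[140:212,205:259]=g[140:212,205:259]>170
n,l,s_,ce=cv2.connectedComponentsWithStats(w); k=1+s_[1:,4].argmax(); q=np.argwhere(l==k)[:,::-1]; print(cv2.minAreaRect((p2w(c,q,.026)[:,:2]*1000).astype('float32')))
E
```

```text
tin top [[418.7, -280.2], [415.3, -233.6], [481.1, -229.6], [485.6, -275.8]]
loupe [[453.5, -223.1], [453.9, -204.8], [488.0, -223.7]] [[456.2, -224.4]]
((451.5365905761719, -255.1910858154297), (68.2718505859375, 47.96394348144531), 3.3804233074188232)
```

```bash
python3 - <<'E'
from h import *
print(go((.433,-.2561,.10),3.5))
E
```

```text
([13.2, -23.8, 112.9], [0.0, -0.001, -0.035])
```

>>> {"api": "servo_tool", "payload": {
  "commands": [
    [[0.24,5,-10,40,0,0,-0.02],[0.24,10,-18,75,0,0,-0.035],[0.24,13,-24,105,0,0,-0.035],[0.24,13,-24,113,0,0,-0.035],[0.24,13,-24,113,0,0,-0.035]]
  ]
}}

```text
time_s: 32.25
tcp_pos: [0.433, -0.2565, 0.0993]
ee_rot: [[-0.998, -0.061, -0.003], [-0.061, 0.998, 0.001], [0.003, 0.001, -1.0]]
wrist_force: [1.0, 0.1, 0.6]
gripper_width: 0.762
gripper_force: 0.0
```

>>> {"api": "servo_tool", "payload": {
  "commands": [
    [[0.24,0,0,0,0,0,0],[0.24,0,0,0,0,0,0],[0.24,0,0,0,0,0,0],[0.24,0,0,0,0,0,0],[0.24,0,0,0,0,0,0]]
  ]
}}

```text
time_s: 32.75
tcp_pos: [0.4334, -0.2572, 0.1003]
ee_rot: [[-0.998, -0.06, 0.0], [-0.06, 0.998, 0.0], [-0.0, 0.0, -1.0]]
wrist_force: [-0.6, 0.1, -0.5]
gripper_width: 0.763
gripper_force: 0.0
```

```bash
python3 - <<'E'
from h import *
st(); print(go((.433,-.2561,.027),3.5)); c=cap('wrist'); print(w2p(c,[(.416,-.2572,.026),(.451,-.255,.026)]))
g=c["pixels"].astype(int).min(2)
for lo in(150,170):
  w=np.zeros_like(g,np.uint8); w[100:260,200:300]=g[100:260,200:300]>lo
  n,l,s_,ce=cv2.connectedComponentsWithStats(w); k=1+s_[1:,4].argmax(); q=np.argwhere(l==k)[:,::-1]; print(s_[k],cv2.minAreaRect((p2w(c,q,.026)[:,:2]*1000).astype('float32')))
E
```

```text
t 32.8 tcp [ 433.4 -257.2  100.3] yaw 3.43 tiltz [ 0.  0. -1.] F [-0.6  0.1 -0.5] w 66.4 gf 0.0 J [-12.  19. -27.  -0. -45. -74.]
([0.3, 1.1, 73.3], [0.0, 0.0, -0.001])
[[256.05671132 184.39347265]
 [256.18099329 225.83281108]]
[ 200  100  100   70 4387] ((378.69683837890625, -263.23822021484375), (50.635990142822266, 73.66674041748047), 3.3634588718414307)
[ 227  186   60   74 2440] ((449.34820556640625, -255.5404815673828), (64.78024291992188, 47.39860916137695), 2.527137279510498)
```

Descend, grip, lift, and carry to in front of pocket 2.

>>> {"api": "servo_tool", "payload": {
  "commands": [
    [[0.24,0,1.5,20,0,0,0],[0.24,0,1.5,45,0,0,0],[0.24,0,1.5,62,0,0,0],[0.24,0,1.5,70,0,0,0],[0.24,0,1.5,73.3,0,0,0]]
  ]
}}

```text
time_s: 33.3
tcp_pos: [0.4327, -0.2557, 0.0259]
ee_rot: [[-0.998, -0.06, -0.002], [-0.06, 0.998, 0.001], [0.002, 0.001, -1.0]]
wrist_force: [0.4, 0.9, -0.2]
gripper_width: 0.758
gripper_force: 0.0
```

>>> {"api": "servo_tool", "payload": {
  "commands": [
    [[0.24,0,0,0,0,0,0],[0.24,0,0,0,0,0,0],[0.45,0,0,0,0,0,0],[0.55,0,0,0,0,0,0],[0.55,0,0,0,0,0,0]]
  ]
}}

```text
time_s: 33.8
tcp_pos: [0.4332, -0.2558, 0.027]
ee_rot: [[-0.998, -0.06, 0.0], [-0.06, 0.998, 0.0], [-0.0, 0.0, -1.0]]
wrist_force: [-0.3, 0.6, 2.7]
gripper_width: 0.574
gripper_force: 21.6
```

>>> {"api": "servo_tool", "payload": {
  "commands": [
    [[0.55,0,0,0,0,0,0],[0.55,0,0,0,0,0,0],[0.55,0,0,0,0,0,0],[0.55,0,0,0,0,0,0],[0.55,0,0,0,0,0,0]]
  ]
}}

```text
time_s: 34.3
tcp_pos: [0.4333, -0.2557, 0.027]
ee_rot: [[-0.998, -0.06, -0.0], [-0.06, 0.998, 0.0], [0.0, 0.0, -1.0]]
wrist_force: [-0.5, 1.2, 5.6]
gripper_width: 0.566
gripper_force: 30.0
```

>>> {"api": "servo_tool", "payload": {
  "commands": [
    [[0.55,0,0,-10,0,0,0],[0.55,0,0,-40,0,0,0],[0.55,0,0,-80,0,0,0],[0.55,0,30,-100,0,0,0],[0.55,0,75,-100,0,0,0]]
  ]
}}

```text
time_s: 34.8
tcp_pos: [0.4309, -0.1814, 0.1297]
ee_rot: [[-0.998, -0.057, 0.007], [-0.057, 0.998, -0.001], [-0.007, -0.001, -1.0]]
wrist_force: [0.5, 0.9, -2.8]
gripper_width: 0.568
gripper_force: 29.9
```

```bash
python3 - <<'E'
from h import *
st(); P=cart(-70,90.5,33); print(P,go(P+[.04,0,.092],-4.3))
E
```

```text
t 34.8 tcp [ 430.9 -181.4  129.7] yaw 3.24 tiltz [ 0.007 -0.001 -1.   ] F [ 0.5  0.9 -2.8] w 49.4 gf 29.9 J [ -3.  13. -30.   0. -47. -84.]
[0.45848262 0.31229377 0.033     ] ([-95.3, 489.1, 4.7], [-0.001, 0.007, 0.132])
```

>>> {"api": "servo_tool", "payload": {
  "commands": [
    [[0.55,-9,45,0,0,0,0],[0.55,-18,90,0,0,0,0],[0.55,-27,135,0,0,0,0],[0.55,-36,180,0,0,0,0],[0.55,-45,225,0,0,0,0]]
  ]
}}

```text
time_s: 35.3
tcp_pos: [0.4594, 0.0482, 0.1267]
ee_rot: [[-0.998, -0.06, -0.001], [-0.06, 0.998, 0.0], [0.001, 0.0, -1.0]]
wrist_force: [0.4, -0.4, -1.5]
gripper_width: 0.569
gripper_force: 29.9
```

>>> {"api": "servo_tool", "payload": {
  "commands": [
    [[0.55,-9,45,0,0,0,0.02],[0.55,-18,90,0,0,0,0.05],[0.55,-27,135,0,0,0,0.08],[0.55,-36,180,2,0,0,0.11],[0.55,-45,222,4,0,0,0.135]]
  ]
}}

```text
time_s: 35.8
tcp_pos: [0.4912, 0.2726, 0.1225]
ee_rot: [[-0.997, 0.076, -0.002], [0.076, 0.997, 0.0], [0.002, -0.0, -1.0]]
wrist_force: [1.0, 0.0, -1.0]
gripper_width: 0.578
gripper_force: 29.9
```

>>> {"api": "servo_tool", "payload": {
  "commands": [
    [[0.55,0,35,0,0,0,0],[0.55,0,41,0,0,0,0],[0.55,0,41,0,0,0,0],[0.55,0,41,0,0,0,0],[0.55,0,41,0,0,0,0]]
  ]
}}

```text
time_s: 36.3
tcp_pos: [0.4945, 0.3101, 0.1227]
ee_rot: [[-0.997, 0.077, -0.002], [0.077, 0.997, -0.0], [0.002, -0.0, -1.0]]
wrist_force: [-0.8, -0.2, -1.4]
gripper_width: 0.571
gripper_force: 30.0
```

```bash
python3 - <<'E'
from h import *
st(); c=cap('wrist')
im=cv2.resize(c["pixels"][20:290,100:420,::-1],None,fx=2.2,fy=2.2,interpolation=cv2.INTER_CUBIC)
for z,col,y in((20,(0,0,255),90.5),):
    p=(w2p(c,[cart(-70+a,y+b,z) for a,b in((-37,-27),(-37,27),(37,27),(37,-27))])-[100,20])*2.2
    cv2.polylines(im,[p.round().astype(int)],True,col,1); print(p.round())
cv2.imwrite("pics/w9.png",im)
E
```

```text
t 36.3 tcp [494.5 310.1 122.7] yaw -4.39 tiltz [-0.002 -0.    -1.   ] F [-0.8 -0.2 -1.4] w 49.7 gf 30.0 J [  48.   24.  -14.   -0.  -52. -142.]
[[265. 197.]
 [411. 197.]
 [406. 387.]
 [272. 387.]]
```

View pics/w9.png

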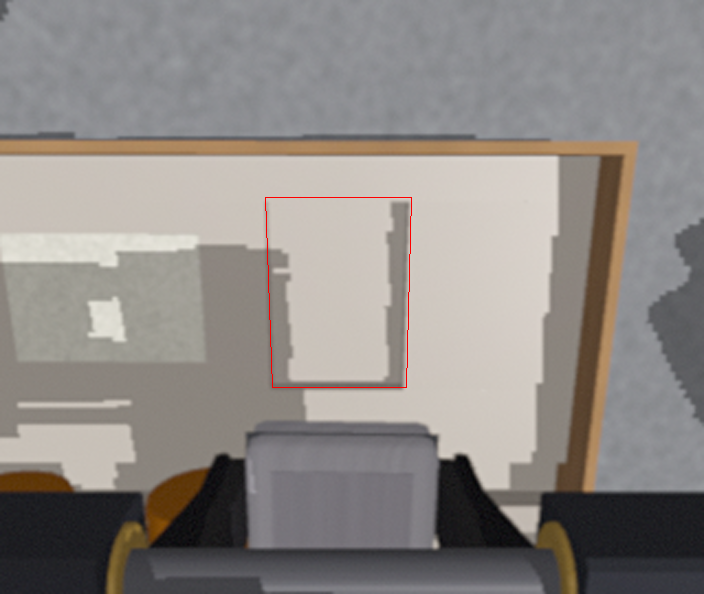

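The pocket outline matches again. The tin's near edge is at row ~437, sides 248–436.

```bash
python3 - <<'E'
from h import *
c=ld("wrist"); s=r.sense(); z=s["tcp_pos"][2]-.001
q=p2w(c,np.array([(250,438),(435,438),(342,434)])/2.2+[100,20],z); L=((q-s["tcp_pos"])@s["ee_rot"]*1000).round(1); print(L)
off=L[2,0]-35.3+0  # tin centre in tool x (calibrated against tin 1)
P=cart(-70+off,90.5,33); print(off,P,go(P+[0,0,.027],-4.3))
E
```

```text
[[ 18.4 -22.3   1. ]
 [ 18.4  23.5   1. ]
 [ 19.5   0.5   1. ]]
-15.799999999999997 [0.44272709 0.31347843 0.033     ] ([51.9, -0.7, 62.9], [-0.0, -0.001, -0.002])
```

>>> {"api": "servo_tool", "payload": {
  "commands": [
    [[0.55,20,-1,10,0,0,-0.002],[0.55,40,-1,25,0,0,-0.002],[0.55,52,-1,45,0,0,-0.002],[0.55,52,-1,63,0,0,-0.002],[0.55,52,-1,63,0,0,-0.002]]
  ]
}}

```text
time_s: 36.85
tcp_pos: [0.4414, 0.3124, 0.0579]
ee_rot: [[-0.997, 0.074, -0.004], [0.074, 0.997, -0.003], [0.004, -0.004, -1.0]]
wrist_force: [-0.5, -0.5, -1.1]
gripper_width: 0.569
gripper_force: 30.0
```

>>> {"api": "servo_tool", "payload": {
  "commands": [
    [[0.55,0,0,0,0,0,0],[0.55,0,0,0,0,0,0],[0.55,0,0,0,0,0,0],[0.55,0,0,0,0,0,0],[0.55,0,0,0,0,0,0]]
  ]
}}

```text
time_s: 37.35
tcp_pos: [0.443, 0.3147, 0.0601]
ee_rot: [[-0.997, 0.073, -0.0], [0.073, 0.997, 0.001], [0.0, 0.001, -1.0]]
wrist_force: [-0.4, 0.6, -0.3]
gripper_width: 0.572
gripper_force: 30.0
```

```bash
python3 - <<'E'
from h import *
st(); P=cart(-85.8,90.5,33); print(go(P,-4.3))
E
```

```text
t 37.4 tcp [443.  314.7  60.1] yaw -4.2 tiltz [-0.     0.001 -1.   ] F [-0.4  0.6 -0.3] w 49.8 gf 30.0 J [  52.   25.  -23.   -0.  -41. -147.]
([0.2, -1.2, 27.1], [0.001, -0.0, 0.002])
```

>>> {"api": "servo_tool", "payload": {
  "commands": [
    [[0.55,0,-1,8,0,0,0.002],[0.55,0,-1,14,0,0,0.002],[0.55,0,-1,19,0,0,0.002],[0.55,0,-1,22,0,0,0.002],[0.55,0,-1,24,0,0,0.002]]
  ]
}}

```text
time_s: 37.85
tcp_pos: [0.4426, 0.3134, 0.035]
ee_rot: [[-0.997, 0.075, -0.002], [0.075, 0.997, -0.0], [0.002, -0.001, -1.0]]
wrist_force: [-0.2, 0.3, 0.1]
gripper_width: 0.569
gripper_force: 29.9
```

>>> {"api": "servo_tool", "payload": {
  "commands": [
    [[0.55,0,0,1,0,0,0],[0.55,0,0,2,0,0,0],[0.55,0,0,3,0,0,0],[0.55,0,0,3,0,0,0],[0.55,0,0,3,0,0,0]]
  ]
}}

```text
time_s: 38.35
tcp_pos: [0.4426, 0.3135, 0.033]
ee_rot: [[-0.997, 0.075, -0.001], [0.075, 0.997, 0.0], [0.001, 0.0, -1.0]]
wrist_force: [-3.1, -0.0, 2.8]
gripper_width: 0.565
gripper_force: 29.9
```

```bash
python3 - <<'E'
from h import *
st(); P=cart(-85.8,90.5,33); print(go(P,-4.3))
E
```

```text
t 38.4 tcp [442.6 313.5  33. ] yaw -4.3 tiltz [-0.001  0.    -1.   ] F [-3.1 -0.   2.8] w 49.1 gf 29.9 J [  52.   27.  -25.   -0.  -38. -147.]
([-0.2, -0.0, 0.0], [0.0, -0.001, -0.0])
```

>>> {"api": "servo_tool", "payload": {
  "commands": [
    [[0.5,0,0,0,0,0,0],[0.4,0,0,0,0,0,0],[0.24,0,0,0,0,0,0],[0.24,0,0,0,0,0,0],[0.24,0,0,0,0,0,0]]
  ]
}}

```text
time_s: 38.85
tcp_pos: [0.443, 0.3137, 0.0326]
ee_rot: [[-0.997, 0.075, -0.001], [0.075, 0.997, 0.001], [0.001, 0.001, -1.0]]
wrist_force: [0.1, 0.6, -0.1]
gripper_width: 0.738
gripper_force: 0.0
```

>>> {"api": "servo_tool", "payload": {
  "commands": [
    [[0.24,0,0,-15,0,0,0],[0.24,0,0,-55,0,0,0],[0.24,0,0,-95,0,0,0],[0.6,-10,-30,-130,0,0,0],[1,-20,-60,-160,0,0,0]]
  ]
}}

```text
time_s: 39.35
tcp_pos: [0.4587, 0.2522, 0.1948]
ee_rot: [[-0.997, 0.073, 0.001], [0.073, 0.997, 0.002], [-0.001, 0.002, -1.0]]
wrist_force: [1.4, 0.7, 0.7]
gripper_width: 0.652
gripper_force: 0.0
```

>>> {"api": "servo_tool", "payload": {
  "commands": [
    [[1,-10,-20,-20,0,0,0],[1,-30,-40,-20,0,0,0],[1,-30,-40,-20,0,0,0],[1,-30,-40,-20,0,0,0],[1,-30,-40,-20,0,0,0]]
  ]
}}

```text
time_s: 39.85
tcp_pos: [0.4848, 0.2103, 0.2121]
ee_rot: [[-0.997, 0.075, -0.002], [0.075, 0.997, -0.0], [0.002, -0.0, -1.0]]
wrist_force: [0.2, -0.4, -0.1]
gripper_width: 0.207
gripper_force: 0.0
```

```bash
python3 - <<'E'
from h import *
st(); c=cap('wrist'); im=cv2.resize(c["pixels"][:,:,::-1],None,fx=1.5,fy=1.5,interpolation=cv2.INTER_CUBIC)
for y in(-90.5,90.5):
    p=w2p(c,[cart(-70+a,y+b,32) for a,b in((-35,-25),(-35,25),(35,25),(35,-25))])*1.5
    cv2.polylines(im,[p.round().astype(int)],True,(0,0,255),1)
cv2.imwrite("pics/w10.png",im)
E
```

```text
t 39.9 tcp [484.8 210.3 212.1] yaw -4.29 tiltz [-0.002 -0.    -1.   ] F [ 0.2 -0.4 -0.1] w 18.0 gf 0.0 J [  41.   14.  -15.   -0.  -62. -135.]
```

View pics/w10.png

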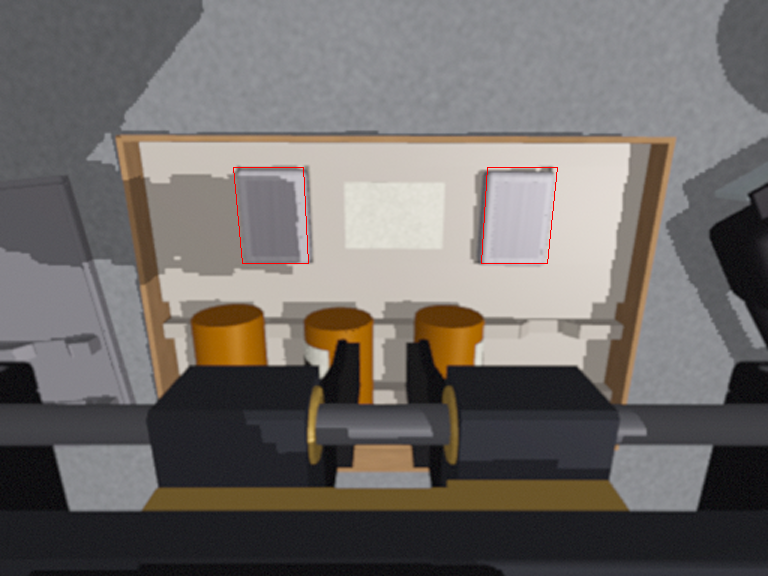

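Both tins sit flat and inside their predicted seated outlines, so the next job is rolling the jars. I'll measure label angles numerically by unwrapping the cylinders.

>>> {"api": "servo_tool", "payload": {
  "commands": [
    [[1,-4,0,-30,0,0,0],[1,-10,0,-60,0,0,0],[1,-18,0,-110,0,0,0],[1,-18,0,-110,0,0,0],[1,-18,0,-110,0,0,0]]
  ]
}}

```text
time_s: 40.4
tcp_pos: [0.5033, 0.2097, 0.3234]
ee_rot: [[-0.997, 0.074, 0.001], [0.074, 0.997, 0.002], [-0.001, 0.002, -1.0]]
wrist_force: [-0.4, 0.3, -1.1]
gripper_width: 0.007
gripper_force: 0.0
```

```bash
cat >> h.py <<'E'
NY={'A':-127.5,'B':-42.5,'C':42.5}
def label(c,which="ABC",dy=0,xs=(46,50,54,58),R=27,step=4):
    """string over phi (deg from up, + towards +y): o glass, W paper, # dark panel"""
    for k in which:
        y0=NY[k]+dy; axis=cart(53.5,y0,40); cam=-c["R"].T@c["t"]; v=M.T@(cam-axis)[:2]; ph0=np.degrees(np.arctan2(v[1],(cam-axis)[2]))
        ph=np.arange(np.ceil((ph0-76)/step)*step,ph0+76,step); s=""
        for p in ph:
            a=np.radians(p); X=[cart(x,y0+R*np.sin(a),40+R*np.cos(a)) for x in xs]
            uv=w2p(c,X); px=np.array([cv2.getRectSubPix(c["pixels"],(1,1),tuple(map(float,q)))[0,0] for q in uv]).astype(float)
            m=np.median(px,0); sat=(m.max()-m.min())/max(m.max(),1)
            s+= 'o' if sat>.4 else ('#' if m.max()<75 else 'W')
        print(k,"view",round(ph0),"from",ph[0],"step",step,s)
        i=[j for j,t in enumerate(s) if t=='#']
        if i: print("   dark",ph[i[0]],ph[i[-1]])
E
python3 - <<'E'
from h import *
st(); c=cap('wrist'); label(c)
E
```

```text
t 40.4 tcp [503.3 209.7 323.4] yaw -4.26 tiltz [ 0.001  0.002 -1.   ] F [-0.4  0.3 -1.1] w 0.6 gf 0.0 J [  40.   11.   -2.   -0.  -77. -134.]
A view 15 from -60.0 step 4 oooooooooooooooooooooooooooooooooooWWW
B view 4 from -68.0 step 4 ####WWWWWWWWWWoooooooooooooooooooooWWW
   dark -68.0 -56.0
C view -7 from -80.0 step 4 oooooooooooooooooooooooooooooWWWWWWWWW
```

```bash
python3 - <<'E'
from h import *
print(go(cart(53.5,-42.5-12,84),-4.3))
E
```

```text
([-72.2, -45.6, 237.8], [0.0, -0.002, 0.001])
```

>>> {"api": "servo_tool", "payload": {
  "commands": [
    [[1,-15,-10,45,0,0,0],[1,-30,-20,90,0,0,0],[1,-45,-30,135,0,0,0],[1,-60,-40,180,0,0,0],[1,-70,-45,215,0,0,0]]
  ]
}}

```text
time_s: 40.95
tcp_pos: [0.5676, 0.1571, 0.1029]
ee_rot: [[-0.997, 0.076, -0.007], [0.076, 0.997, -0.003], [0.006, -0.003, -1.0]]
wrist_force: [0.4, 0.2, 1.0]
gripper_width: 0.005
gripper_force: 0.0
```

>>> {"api": "servo_tool", "payload": {
  "commands": [
    [[1,-2,-0.5,12,0,0,0],[1,-2,-0.5,20,0,0,0],[1,-2,-0.5,22,0,0,0],[1,-2,-0.5,22,0,0,0],[1,-2,-0.5,22,0,0,0]]
  ]
}}

```text
time_s: 41.45
tcp_pos: [0.5721, 0.1588, 0.0874]
ee_rot: [[-0.997, 0.074, 0.002], [0.074, 0.997, 0.002], [-0.002, 0.002, -1.0]]
wrist_force: [0.7, 0.4, -0.5]
gripper_width: 0.004
gripper_force: 0.0
```

```bash
python3 - <<'E'
from h import *
st(); print(go(cart(53.5,-42.5-12,79),-4.3))
E
```

```text
t 41.5 tcp [572.1 158.8  87.4] yaw -4.25 tiltz [ 0.002  0.002 -1.   ] F [ 0.7  0.4 -0.5] w 0.4 gf 0.0 J [  31.   27.  -15.   -0.  -48. -125.]
([1.3, -0.5, 8.4], [0.002, 0.002, 0.001])
```

Descend slowly to contact.

>>> {"api": "servo_tool", "payload": {
  "commands": [
    [[1,1,0,2,0,0,0],[1,1,0,4,0,0,0],[1,1,0,6,0,0,0],[1,1,0,7.5,0,0,0],[1,1,0,8,0,0,0]]
  ]
}}

```text
time_s: 41.95
tcp_pos: [0.5705, 0.158, 0.0776]
ee_rot: [[-0.997, 0.075, -0.001], [0.075, 0.997, 0.0], [0.001, 0.0, -1.0]]
wrist_force: [-0.8, 0.3, 3.3]
gripper_width: 0.007
gripper_force: 1.2
```

>>> {"api": "servo_tool", "payload": {
  "commands": [
    [[1,0,0,0.3,0,0,0],[1,0,0,0.6,0,0,0],[1,0,0,0.8,0,0,0],[1,0,0,0.8,0,0,0],[1,0,0,0.8,0,0,0]]
  ]
}}

```text
time_s: 42.45
tcp_pos: [0.5706, 0.158, 0.0774]
ee_rot: [[-0.997, 0.075, -0.0], [0.075, 0.997, 0.0], [0.0, 0.0, -1.0]]
wrist_force: [-2.2, -0.2, 5.6]
gripper_width: 0.008
gripper_force: 2.6
```

>>> {"api": "servo_tool", "payload": {
  "commands": [
    [[1,0,0,0.3,0,0,0],[1,0,0,0.6,0,0,0],[1,0,0,0.8,0,0,0],[1,0,0,0.8,0,0,0],[1,0,0,0.8,0,0,0]]
  ]
}}

```text
time_s: 42.95
tcp_pos: [0.5709, 0.1579, 0.0772]
ee_rot: [[-0.997, 0.075, 0.0], [0.075, 0.997, 0.0], [-0.0, 0.0, -1.0]]
wrist_force: [-1.4, -1.4, 7.3]
gripper_width: 0.007
gripper_force: 3.9
```

>>> {"api": "servo_tool", "payload": {
  "commands": [
    [[1,0,2,0,0,0,0],[1,0,4,0,0,0,0],[1,0,7,0,0,0,0],[1,0,10,0,0,0,0],[1,0,12,0,0,0,0]]
  ]
}}

```text
time_s: 43.45
tcp_pos: [0.5731, 0.17, 0.0782]
ee_rot: [[-0.997, 0.074, 0.003], [0.074, 0.997, 0.001], [-0.003, 0.001, -1.0]]
wrist_force: [-0.4, -3.2, 9.1]
gripper_width: 0.002
gripper_force: 4.9
```

>>> {"api": "servo_tool", "payload": {
  "commands": [
    [[1,0,3,0,0,0,0],[1,0,6,0,0,0,0],[1,0,8,0,0,0,0],[1,0,10,0,0,0,0],[1,0,10,0,0,0,0]]
  ]
}}

```text
time_s: 43.95
tcp_pos: [0.5735, 0.1806, 0.0773]
ee_rot: [[-0.997, 0.074, 0.003], [0.074, 0.997, 0.002], [-0.002, 0.002, -1.0]]
wrist_force: [-0.1, 0.7, 6.1]
gripper_width: 0.003
gripper_force: 3.0
```

>>> {"api": "servo_tool", "payload": {
  "commands": [
    [[1,0,0,-3,0,0,0],[1,0,0,-15,0,0,0],[1,0,0,-25,0,0,0],[1,0,0,-25,0,0,0],[1,0,0,-25,0,0,0]]
  ]
}}

```text
time_s: 44.45
tcp_pos: [0.5721, 0.1801, 0.1013]
ee_rot: [[-0.997, 0.075, -0.0], [0.075, 0.997, 0.001], [0.0, 0.001, -1.0]]
wrist_force: [0.2, 1.0, -0.3]
gripper_width: 0.004
gripper_force: 0.0
```

```bash
python3 - <<'E'
from h import *
st(); c=cap('wrist'); label(c,xs=(30,34,38)); label(c,xs=(34,38,42,46))
E
```

```text
t 44.5 tcp [572.1 180.1 101.3] yaw -4.32 tiltz [-0.     0.001 -1.   ] F [ 0.2  1.  -0.3] w 0.4 gf 0.0 J [  33.   27.  -13.   -0.  -50. -127.]
A view 24 from -48.0 step 4 ooooooooooooooooooooooooooooooooooooWW
B view 3 from -72.0 step 4 WWWWWWWWWWWWWWWWWWWWWWWWWWWooooooooWWW
C view -20 from -92.0 step 4 ooooooooooooooooooooooooooooooooWWWWWW
A view 24 from -48.0 step 4 ooooooooooooooooooooooooooooooooooooWW
B view 3 from -72.0 step 4 WWWWWWWWWW#########WWWWWWWWooooooooWWW
   dark -32.0 0.0
C view -20 from -92.0 step 4 ooooooooooooooooooooooooooooooooWWWWWW
```

Jar B turned 48° for a 22 mm draw, so it isn't slipping. It needs +16° more, or 7.5 mm.

>>> {"api": "servo_tool", "payload": {
  "commands": [
    [[1,0,-14,5,0,0,0],[1,0,-14,15,0,0,0],[1,0,-14,22,0,0,0],[1,0,-14,24,0,0,0],[1,0,-14,25,0,0,0]]
  ]
}}

```text
time_s: 45.0
tcp_pos: [0.5712, 0.1652, 0.078]
ee_rot: [[-0.997, 0.074, -0.001], [0.074, 0.997, -0.002], [0.001, -0.002, -1.0]]
wrist_force: [-6.1, -2.4, 19.3]
gripper_width: 0.003
gripper_force: 9.7
```

>>> {"api": "servo_tool", "payload": {
  "commands": [
    [[1,0,0,0,0,0,0],[1,0,2,0,0,0,0],[1,0,4,0,0,0,0],[1,0,6,0,0,0,0],[1,0,7.5,0,0,0,0]]
  ]
}}

```text
time_s: 45.5
tcp_pos: [0.5719, 0.1725, 0.0781]
ee_rot: [[-0.997, 0.074, -0.0], [0.074, 0.997, -0.002], [0.0, -0.002, -1.0]]
wrist_force: [-4.3, -3.2, 14.1]
gripper_width: 0.007
gripper_force: 7.3
```

>>> {"api": "servo_tool", "payload": {
  "commands": [
    [[1,0,0,0,0,0,0],[1,0,0,-3,0,0,0],[1,0,0,-15,0,0,0],[1,0,0,-25,0,0,0],[1,0,0,-25,0,0,0]]
  ]
}}

```text
time_s: 46.0
tcp_pos: [0.5728, 0.1741, 0.1026]
ee_rot: [[-0.997, 0.075, 0.002], [0.075, 0.997, 0.002], [-0.002, 0.002, -1.0]]
wrist_force: [-0.0, 0.3, 0.2]
gripper_width: 0.004
gripper_force: 0.0
```

```bash
python3 - <<'E'
from h import *
st(); c=cap('wrist'); label(c,"B",xs=(34,38,42,46),step=2); print(go(cart(53.5,42.5+11,101),-4.3))
E
```

```text
t 46.0 tcp [572.8 174.1 102.6] yaw -4.29 tiltz [ 0.002  0.002 -1.   ] F [-0.   0.3  0.2] w 0.3 gf 0.0 J [  32.   26.  -13.   -0.  -50. -127.]
B view 1 from -74.0 step 2 ooooooooooWWWWWWWWWWWWWWWWWW###################WWWWWWWWWWWWWWWWWooooooWWWWWW
   dark -18.0 18.0
([0.3, 92.5, 0.9], [0.001, 0.001, -0.0])
```

>>> {"api": "servo_tool", "payload": {
  "commands": [
    [[1,0,40,0,0,0,0],[1,0,80,0,0,0,0],[1,0,92,8,0,0,0],[1,0,92,16,0,0,0],[1,0,92,21,0,0,0]]
  ]
}}

```text
time_s: 46.55
tcp_pos: [0.5774, 0.2643, 0.0781]
ee_rot: [[-0.997, 0.075, -0.004], [0.075, 0.997, -0.002], [0.004, -0.002, -1.0]]
wrist_force: [-0.7, -0.2, 0.2]
gripper_width: 0.009
gripper_force: 0.4
```

>>> {"api": "servo_tool", "payload": {
  "commands": [
    [[1,0,0,0,0,0,0],[1,0,0,0.5,0,0,0],[1,0,0,1,0,0,0],[1,0,0,1.5,0,0,0],[1,0,0,1.5,0,0,0]]
  ]
}}

```text
time_s: 47.05
tcp_pos: [0.5786, 0.2649, 0.0786]
ee_rot: [[-0.997, 0.076, -0.001], [0.076, 0.997, 0.0], [0.001, 0.0, -1.0]]
wrist_force: [0.4, -0.6, -0.0]
gripper_width: 0.002
gripper_force: 0.0
```

>>> {"api": "servo_tool", "payload": {
  "commands": [
    [[1,0,0,0.5,0,0,0],[1,0,0,1,0,0,0],[1,0,0,1,0,0,0],[1,0,0,1,0,0,0],[1,0,0,1,0,0,0]]
  ]
}}

```text
time_s: 47.55
tcp_pos: [0.5787, 0.2653, 0.0777]
ee_rot: [[-0.997, 0.075, -0.001], [0.075, 0.997, 0.0], [0.001, 0.0, -1.0]]
wrist_force: [1.0, -1.1, 1.5]
gripper_width: 0.003
gripper_force: 0.9
```

Just touching; press ~1.2 mm more and draw −22 mm.

>>> {"api": "servo_tool", "payload": {
  "commands": [
    [[1,0,0,0.4,0,0,0],[1,0,0,0.8,0,0,0],[1,0,0,1.2,0,0,0],[1,0,0,1.5,0,0,0],[1,0,0,1.5,0,0,0]]
  ]
}}

```text
time_s: 48.05
tcp_pos: [0.5792, 0.2658, 0.0772]
ee_rot: [[-0.997, 0.075, 0.001], [0.075, 0.997, 0.001], [-0.001, 0.002, -1.0]]
wrist_force: [-1.1, -0.2, 5.9]
gripper_width: 0.008
gripper_force: 3.1
```

>>> {"api": "servo_tool", "payload": {
  "commands": [
    [[1,0,-2,0,0,0,0],[1,0,-4,0,0,0,0],[1,0,-7,0,0,0,0],[1,0,-10,0,0,0,0],[1,0,-12,0,0,0,0]]
  ]
}}

```text
time_s: 48.55
tcp_pos: [0.5798, 0.2551, 0.0783]
ee_rot: [[-0.997, 0.074, 0.005], [0.074, 0.997, 0.004], [-0.005, 0.005, -1.0]]
wrist_force: [-0.5, 2.0, 7.0]
gripper_width: 0.002
gripper_force: 3.8
```

>>> {"api": "servo_tool", "payload": {
  "commands": [
    [[1,0,-3,0,0,0,0],[1,0,-6,0,0,0,0],[1,0,-8,0,0,0,0],[1,0,-10,0,0,0,0],[1,0,-10,0,0,0,0]]
  ]
}}

```text
time_s: 49.05
tcp_pos: [0.5785, 0.2442, 0.0777]
ee_rot: [[-0.997, 0.074, 0.003], [0.074, 0.997, 0.003], [-0.003, 0.003, -1.0]]
wrist_force: [0.7, 0.2, 7.4]
gripper_width: 0.006
gripper_force: 3.2
```

>>> {"api": "servo_tool", "payload": {
  "commands": [
    [[1,0,0,-3,0,0,0],[1,0,0,-15,0,0,0],[1,0,0,-25,0,0,0],[1,0,0,-25,0,0,0],[1,0,0,-25,0,0,0]]
  ]
}}

```text
time_s: 49.55
tcp_pos: [0.5768, 0.2433, 0.1013]
ee_rot: [[-0.997, 0.075, -0.001], [0.075, 0.997, 0.001], [0.001, 0.001, -1.0]]
wrist_force: [-0.8, -0.8, -0.3]
gripper_width: 0.0
gripper_force: 0.0
```

```bash
python3 - <<'E'
from h import *
st(); c=cap('wrist'); label(c,"BC",xs=(34,38,42,46),step=2); print(go(cart(53.5,42.5+9,83),-4.3))
E
```

```text
t 49.5 tcp [576.8 243.3 101.3] yaw -4.32 tiltz [-0.001  0.001 -1.   ] F [-0.8 -0.8 -0.3] w 0.0 gf 0.0 J [  38.   29.   -9.   -0.  -52. -132.]
B view 19 from -56.0 step 2 WWWWWWWWWWWWWWWWWWW###################WWWWWWWWWWWWWWWWWoooooooooooooooooWWWW
   dark -18.0 18.0
C view -3 from -78.0 step 2 ooooooooooooooooooooooooooooooooooooWWWWWWWWWWWWWWWWW################WWWWWWW
   dark 28.0 58.0
([-0.5, 21.1, 17.8], [0.0, -0.001, -0.0])
```

>>> {"api": "servo_tool", "payload": {
  "commands": [
    [[1,0,15,5,0,0,0],[1,0,20.5,14,0,0,0],[1,0,20.5,20,0,0,0],[1,0,20.5,21.5,0,0,0],[1,0,20.5,22,0,0,0]]
  ]
}}

```text
time_s: 50.1
tcp_pos: [0.5782, 0.2636, 0.0784]
ee_rot: [[-0.997, 0.075, -0.002], [0.075, 0.997, -0.0], [0.002, -0.001, -1.0]]
wrist_force: [0.5, 0.8, 0.8]
gripper_width: 0.008
gripper_force: 0.0
```

>>> {"api": "servo_tool", "payload": {
  "commands": [
    [[1,0,0,0.3,0,0,0],[1,0,0,0.6,0,0,0],[1,0,0,0.9,0,0,0],[1,0,0,1.2,0,0,0],[1,0,0,1.5,0,0,0]]
  ]
}}

```text
time_s: 50.6
tcp_pos: [0.5786, 0.2636, 0.0779]
ee_rot: [[-0.997, 0.075, -0.0], [0.075, 0.997, 0.0], [0.0, 0.0, -1.0]]
wrist_force: [-0.2, 0.3, 2.9]
gripper_width: 0.007
gripper_force: 1.4
```

>>> {"api": "servo_tool", "payload": {
  "commands": [
    [[1,0,0,0,0,0,0],[1,0,0,0,0,0,0],[1,0,0,0,0,0,0],[1,0,0,0,0,0,0],[1,0,0,0,0,0,0]]
  ]
}}

```text
time_s: 51.1
tcp_pos: [0.5786, 0.2638, 0.0778]
ee_rot: [[-0.997, 0.075, -0.0], [0.075, 0.997, 0.001], [0.0, 0.0, -1.0]]
wrist_force: [-1.3, 0.0, 4.0]
gripper_width: 0.004
gripper_force: 2.0
```

>>> {"api": "servo_tool", "payload": {
  "commands": [
    [[1,0,0,0.6,0,0,0],[1,0,-2,0.6,0,0,0],[1,0,-5,0.6,0,0,0],[1,0,-8,0.6,0,0,0],[1,0,-11,0.6,0,0,0]]
  ]
}}

```text
time_s: 51.6
tcp_pos: [0.5792, 0.2543, 0.0783]
ee_rot: [[-0.997, 0.074, 0.004], [0.074, 0.997, 0.003], [-0.003, 0.004, -1.0]]
wrist_force: [0.2, 1.1, 5.4]
gripper_width: 0.005
gripper_force: 3.1
```

>>> {"api": "servo_tool", "payload": {
  "commands": [
    [[1,0,-3,0,0,0,0],[1,0,-6,0,0,0,0],[1,0,-8,0,0,0,0],[1,0,-10,0,0,0,0],[1,0,-10,0,0,0,0]]
  ]
}}

```text
time_s: 52.1
tcp_pos: [0.5775, 0.2431, 0.0775]
ee_rot: [[-0.997, 0.075, 0.001], [0.075, 0.997, 0.001], [-0.001, 0.001, -1.0]]
wrist_force: [0.6, -0.6, 4.5]
gripper_width: 0.004
gripper_force: 2.7
```

>>> {"api": "servo_tool", "payload": {
  "commands": [
    [[1,0,0,-3,0,0,0],[1,0,0,-15,0,0,0],[1,0,0,-25,0,0,0],[1,0,0,-25,0,0,0],[1,0,0,-25,0,0,0]]
  ]
}}

```text
time_s: 52.6
tcp_pos: [0.5768, 0.2429, 0.1022]
ee_rot: [[-0.997, 0.075, -0.001], [0.075, 0.997, 0.001], [0.001, 0.001, -1.0]]
wrist_force: [0.1, 0.2, -0.3]
gripper_width: 0.005
gripper_force: 0.0
```

```bash
python3 - <<'E'
from h import *
st(); c=cap('wrist'); label(c,"BC",xs=(34,38,42,46),step=2); print(go(cart(53.5,-127.5-11,102),-4.3))
E
```

```text
t 52.6 tcp [576.8 242.9 102.2] yaw -4.32 tiltz [-0.001  0.001 -1.   ] F [ 0.1  0.2 -0.3] w 0.4 gf 0.0 J [  38.   29.   -9.   -0.  -52. -132.]
B view 19 from -56.0 step 2 WWWWWWWWWWWWWWWWWWW###################WWWWWWWWWWWWWWWWWoooooooooooooooooWWWW
   dark -18.0 18.0
C view -3 from -78.0 step 2 oooooooooooooWWWWWWWWWWWWWWWWWW###################WWWWWWWWWWWWWWWWWoooWWWWWW
   dark -16.0 20.0
([-0.6, -168.5, -0.3], [0.0, -0.001, -0.0])
```

Jar C is within ~2°. Now jar A: repeated +y draws.

>>> {"api": "servo_tool", "payload": {
  "commands": [
    [[1,0,-42,0,0,0,0],[1,0,-84,0,0,0,0],[1,0,-126,0,0,0,0],[1,0,-168,0,0,0,0],[1,0,-168,10,0,0,0]]
  ]
}}

```text
time_s: 53.15
tcp_pos: [0.5635, 0.0713, 0.0923]
ee_rot: [[-0.997, 0.08, -0.001], [0.08, 0.997, 0.0], [0.001, 0.0, -1.0]]
wrist_force: [-0.7, 0.6, 0.0]
gripper_width: 0.006
gripper_force: 0.0
```

>>> {"api": "servo_tool", "payload": {
  "commands": [
    [[1,0,0,6,0,0,0],[1,0,0,10,0,0,0],[1,0,0,12,0,0,0],[1,0,0,12.5,0,0,0],[1,0,0,13,0,0,0]]
  ]
}}

```text
time_s: 53.65
tcp_pos: [0.5644, 0.0761, 0.0788]
ee_rot: [[-0.997, 0.074, -0.001], [0.074, 0.997, 0.0], [0.001, 0.0, -1.0]]
wrist_force: [-0.7, 0.9, 1.4]
gripper_width: 0.008
gripper_force: 0.0
```

>>> {"api": "servo_tool", "payload": {
  "commands": [
    [[1,0,0,0.3,0,0,0],[1,0,0,0.6,0,0,0],[1,0,0,0.9,0,0,0],[1,0,0,1,0,0,0],[1,0,0,1,0,0,0]]
  ]
}}

```text
time_s: 54.15
tcp_pos: [0.5644, 0.0753, 0.0781]
ee_rot: [[-0.997, 0.075, -0.0], [0.075, 0.997, 0.001], [0.0, 0.0, -1.0]]
wrist_force: [-0.5, -0.5, 1.4]
gripper_width: 0.003
gripper_force: 0.6
```

```bash
python3 - <<'E'
from h import *
st(); print(go(cart(53.5,-127.5-11,77.5),-4.3))
E
```

```text
t 54.1 tcp [564.4  75.3  78.1] yaw -4.3 tiltz [-0.     0.001 -1.   ] F [-0.5 -0.5  1.4] w 0.3 gf 0.6 J [  24.   26.  -19.   -0.  -46. -118.]
([-0.1, -0.6, 0.6], [0.0, -0.0, -0.0])
```

>>> {"api": "servo_tool", "payload": {
  "commands": [
    [[1,0,0,0.6,0,0,0],[1,0,0,1.2,0,0,0],[1,0,3,1.3,0,0,0],[1,0,6,1.3,0,0,0],[1,0,9,1.3,0,0,0]]
  ]
}}

```text
time_s: 54.65
tcp_pos: [0.5662, 0.084, 0.0782]
ee_rot: [[-0.997, 0.074, 0.002], [0.074, 0.997, -0.0], [-0.002, 0.0, -1.0]]
wrist_force: [-0.2, -2.3, 7.3]
gripper_width: 0.009
gripper_force: 3.8
```

>>> {"api": "servo_tool", "payload": {
  "commands": [
    [[1,0,3,0,0,0,0],[1,0,6,0,0,0,0],[1,0,9,0,0,0,0],[1,0,12,0,0,0,0],[1,0,13,0,0,0,0]]
  ]
}}

```text
time_s: 55.15
tcp_pos: [0.5667, 0.0975, 0.0775]
ee_rot: [[-0.997, 0.074, 0.001], [0.074, 0.997, 0.0], [-0.001, 0.001, -1.0]]
wrist_force: [-0.4, -0.1, 5.9]
gripper_width: 0.011
gripper_force: 2.4
```

>>> {"api": "servo_tool", "payload": {
  "commands": [
    [[1,0,0,-4,0,0,0],[1,0,0,-8,0,0,0],[1,0,-22,-8,0,0,0],[1,0,-22,-6,0,0,0],[1,0,-22,-3,0,0,0]]
  ]
}}

```text
time_s: 55.65
tcp_pos: [0.5641, 0.075, 0.0793]
ee_rot: [[-0.997, 0.076, -0.001], [0.076, 0.997, 0.0], [0.001, 0.0, -1.0]]
wrist_force: [0.0, 0.5, 0.1]
gripper_width: 0.003
gripper_force: 0.0
```

>>> {"api": "servo_tool", "payload": {
  "commands": [
    [[1,0,0,0.4,0,0,0],[1,0,0,0.8,0,0,0],[1,0,0,1.2,0,0,0],[1,0,0,1.6,0,0,0],[1,0,0,1.6,0,0,0]]
  ]
}}

```text
time_s: 56.15
tcp_pos: [0.5643, 0.0755, 0.0781]
ee_rot: [[-0.997, 0.075, -0.001], [0.075, 0.997, 0.0], [0.001, 0.0, -1.0]]
wrist_force: [-0.0, 0.2, 1.0]
gripper_width: 0.009
gripper_force: 0.5
```

>>> {"api": "servo_tool", "payload": {
  "commands": [
    [[1,0,0,0.6,0,0,0],[1,0,0,1.2,0,0,0],[1,0,3,1.3,0,0,0],[1,0,6,1.3,0,0,0],[1,0,9,1.3,0,0,0]]
  ]
}}

```text
time_s: 56.65
tcp_pos: [0.5662, 0.084, 0.0783]
ee_rot: [[-0.997, 0.074, 0.002], [0.074, 0.997, 0.0], [-0.002, 0.0, -1.0]]
wrist_force: [-0.1, -1.8, 7.4]
gripper_width: 0.003
gripper_force: 3.5
```

>>> {"api": "servo_tool", "payload": {
  "commands": [
    [[1,0,3,0,0,0,0],[1,0,6,0,0,0,0],[1,0,9,0,0,0,0],[1,0,12,0,0,0,0],[1,0,13,0,0,0,0]]
  ]
}}

```text
time_s: 57.15
tcp_pos: [0.5666, 0.0976, 0.0775]
ee_rot: [[-0.997, 0.074, 0.001], [0.074, 0.997, 0.001], [-0.001, 0.001, -1.0]]
wrist_force: [-0.5, -1.6, 5.0]
gripper_width: 0.009
gripper_force: 2.3
```

>>> {"api": "servo_tool", "payload": {
  "commands": [
    [[1,0,0,-4,0,0,0],[1,0,0,-15,0,0,0],[1,0,0,-25,0,0,0],[1,0,0,-25,0,0,0],[1,0,0,-25,0,0,0]]
  ]
}}

```text
time_s: 57.65
tcp_pos: [0.5659, 0.0973, 0.102]
ee_rot: [[-0.997, 0.075, -0.0], [0.075, 0.997, 0.001], [0.0, 0.001, -1.0]]
wrist_force: [-1.0, 0.5, 0.9]
gripper_width: 0.006
gripper_force: 0.0
```

```bash
python3 - <<'E'
from h import *
st(); c=cap('wrist'); label(c,"AB",xs=(34,38,42,46),step=2)
E
```

```text
t 57.6 tcp [565.9  97.3 102. ] yaw -4.32 tiltz [-0.     0.001 -1.   ] F [-1.   0.5  0.9] w 0.5 gf 0.0 J [  26.   24.  -17.   -0.  -49. -120.]
A view 3 from -72.0 step 2 WWWWWWW####################WWWWWWWWWWWWWWWWWooooooooooooooooooooooooooWWWWWW
   dark -58.0 -20.0
B view -19 from -94.0 step 2 oooooooooooooooooooooWWWWWWWWWWWWWWWWWW#######WWWWWWW###WWWWWWWWWWWWWWWWWWWW
   dark -16.0 16.0
```

Jar A is at −37°: it needs another 17.4 mm.

>>> {"api": "servo_tool", "payload": {
  "commands": [
    [[1,0,-15,5,0,0,0],[1,0,-20,14,0,0,0],[1,0,-20,20,0,0,0],[1,0,-20,22,0,0,0],[1,0,-20,22,0,0,0]]
  ]
}}

```text
time_s: 58.2
tcp_pos: [0.5642, 0.0771, 0.0789]
ee_rot: [[-0.997, 0.075, -0.002], [0.075, 0.997, -0.0], [0.002, -0.0, -1.0]]
wrist_force: [0.6, 0.3, -0.3]
gripper_width: 0.002
gripper_force: 0.0
```

>>> {"api": "servo_tool", "payload": {
  "commands": [
    [[1,0,0,0.4,0,0,0],[1,0,0,0.8,0,0,0],[1,0,0,1.2,0,0,0],[1,0,0,1.6,0,0,0],[1,0,0,1.6,0,0,0]]
  ]
}}

```text
time_s: 58.7
tcp_pos: [0.5645, 0.0774, 0.0783]
ee_rot: [[-0.997, 0.075, -0.0], [0.075, 0.997, 0.001], [0.0, 0.0, -1.0]]
wrist_force: [-0.3, 0.6, 0.1]
gripper_width: 0.007
gripper_force: 0.5
```

>>> {"api": "servo_tool", "payload": {
  "commands": [
    [[1,0,0,0.6,0,0,0],[1,0,0,1.2,0,0,0],[1,0,3,1.3,0,0,0],[1,0,6,1.3,0,0,0],[1,0,9,1.3,0,0,0]]
  ]
}}

```text
time_s: 59.2
tcp_pos: [0.5662, 0.0861, 0.0783]
ee_rot: [[-0.997, 0.074, 0.002], [0.074, 0.997, 0.0], [-0.002, 0.0, -1.0]]
wrist_force: [-0.3, -1.7, 6.7]
gripper_width: 0.005
gripper_force: 3.3
```

>>> {"api": "servo_tool", "payload": {
  "commands": [
    [[1,0,3,0,0,0,0],[1,0,6,0,0,0,0],[1,0,8.4,0,0,0,0],[1,0,8.4,0,0,0,0],[1,0,8.4,0,0,0,0]]
  ]
}}

```text
time_s: 59.7
tcp_pos: [0.5665, 0.095, 0.0775]
ee_rot: [[-0.997, 0.075, 0.001], [0.075, 0.997, 0.001], [-0.001, 0.001, -1.0]]
wrist_force: [0.7, 0.2, 5.8]
gripper_width: 0.005
gripper_force: 2.9
```

>>> {"api": "servo_tool", "payload": {
  "commands": [
    [[1,0,0,-4,0,0,0],[1,0,0,-15,0,0,0],[1,0,0,-25,0,0,0],[1,0,0,-25,0,0,0],[1,0,0,-25,0,0,0]]
  ]
}}

```text
time_s: 60.2
tcp_pos: [0.5657, 0.0947, 0.1021]
ee_rot: [[-0.997, 0.075, -0.0], [0.075, 0.997, 0.001], [0.0, 0.001, -1.0]]
wrist_force: [-0.3, -1.8, 0.9]
gripper_width: 0.004
gripper_force: 0.0
```

```bash
python3 - <<'E'
from h import *
st(); c=cap('wrist'); label(c,"AB",xs=(34,38,42,46),step=2); print(go((.49,.21,.32),-4.3))
E
```

```text
t 60.2 tcp [565.7  94.7 102.1] yaw -4.32 tiltz [-0.     0.001 -1.   ] F [-0.3 -1.8  0.9] w 0.3 gf 0.0 J [  26.   24.  -17.   -0.  -49. -120.]
A view 2 from -72.0 step 2 oooooooooWWWWWWWWWWWWWWWWWW###################WWWWWWWWWWWWWWWWWoooooooWWWWWW
   dark -18.0 18.0
B view -20 from -94.0 step 2 oooooooooooooooooooooWWWWWWWWWWWWWWWWWW#######WWWWWWW###WWWWWWWWWWWWWWWWWWWW
   dark -16.0 16.0
([84.2, 109.5, -218.2], [0.0, -0.001, -0.0])
```

>>> {"api": "servo_tool", "payload": {
  "commands": [
    [[1,10,15,-40,0,0,0],[1,25,35,-80,0,0,0],[1,40,55,-120,0,0,0],[1,55,75,-160,0,0,0],[1,70,95,-195,0,0,0]]
  ]
}}

```text
time_s: 60.75
tcp_pos: [0.5024, 0.1951, 0.2986]
ee_rot: [[-0.997, 0.075, -0.0], [0.075, 0.997, 0.001], [0.0, 0.001, -1.0]]
wrist_force: [0.2, 1.1, -1.3]
gripper_width: 0.007
gripper_force: 0.0
```

>>> {"api": "servo_tool", "payload": {
  "commands": [
    [[1,10,10,-20,0,0,0],[1,14,14,-24,0,0,0],[1,14,14,-24,0,0,0],[1,14,14,-24,0,0,0],[1,14,14,-24,0,0,0]]
  ]
}}

```text
time_s: 61.25
tcp_pos: [0.4901, 0.2086, 0.3188]
ee_rot: [[-0.997, 0.076, -0.004], [0.076, 0.997, -0.002], [0.004, -0.002, -1.0]]
wrist_force: [-0.1, -0.2, 0.5]
gripper_width: 0.002
gripper_force: 0.0
```

```bash
python3 - <<'E'
from h import *
st(); c=cap('wrist','fin.png',1.5); label(c,step=2)
E
```

```text
t 61.2 tcp [490.1 208.6 318.8] yaw -4.37 tiltz [-0.004 -0.002 -1.   ] F [-0.1 -0.2  0.5] w 0.2 gf 0.0 J [  40.   10.   -4.   -0.  -76. -135.]
A view 15 from -60.0 step 2 WWWWWWWWWWWWWWWWWWWWWWW###############WWWWWWWWWWWWWWWWWWWWoooooooooooooWWWWW
   dark -14.0 14.0
B view 4 from -70.0 step 2 ooooooWWWWWWWWWWWWWWWWWWWWWW##############WWWWWWWWWWWWWWWWWWWWWoooooooWWWWWW
   dark -14.0 12.0
C view -7 from -82.0 step 2 ooooooooooooooWWWWWWWWWWWWWWWWWWWWW##########WW#WWWWWWWWWWWWWWWWWWWWWWWWWWWW
   dark -12.0 12.0
```

View pics/fin.png

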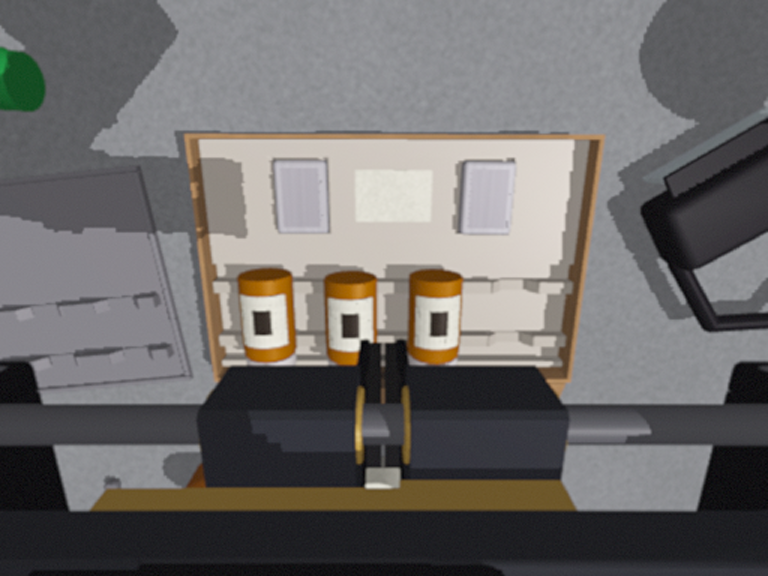

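The final view shows jars at (266,315), (350,318) and (435,315), labels up. Both tins sit square in their pockets at (302,196) and (488,197). I'm handing the job in.

```bash
python3 -c "
from station import r
print(r.finish_job())"
```

```text
the job is handed in; nothing more can be done
None
```

The job is handed in after 61 s of robot time: all three jars are in their own nests with label middles within about 2° of straight up, and both tins are seated square in their pockets; one draw on jar B pressed about 19 N, over the suggested 5–10 N, and no verdict came back.

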